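# Fetch the clay pot from behind the tall stock

## Robot

A 6-joint arm with a two-finger parallel gripper is mounted at the origin on the work surface. World frame = base frame: x ahead of the robot, y to its left, z up, the work surface at z = 0. Lengths are in m, angles in degrees, forces in N, time in s.
With the tool pointing down it reaches from about 0.25 to 0.725 m from the base axis. Payload 9.7 kg.
Tool frame: the origin (TCP) lies midway between the tips of the shut fingers; the grasp point (between the pads) lies 19 mm behind it; z points along the fingers, x is the direction in which the jaws open and shut, and the axes are right-handed (so a half turn about z gives the same grasp; the last joint's range is limited). The gripper opens to 85 mm and grips with 20 to 120 N. Pads are 22 mm wide; open, the fingers measure 114 mm over their backs; the gripper's body (76 mm by 85 mm) begins 54 mm behind the grasp point. The pads swing forward as they close: fully open they stand 13 mm farther back than shut.
Start: joints at [75.745, 4.979, 10.078, 95.1, 0, 90], TCP at [0.135, 0.533, 0.231] pointing down, gripper open.
Joint ranges: [-179.16, 179.16], [-48.56, 103.87], [-65.8, 70.77], [-126.05, 130.52], [-82.76, 87.17], [-180, 180]. Speed limits (degrees/s): [127.2, 127.2, 147.25, 180, 180, 180].

## Interface

Orientations are given as [roll, pitch, yaw] about the fixed x, y, z axes, in that order (R = Rz(yaw) Ry(pitch) Rx(roll)).
In Python, from workcell import bot, optics gives the robot as it stands.
- The arm moves only by the shell command python3 -m creep 'ROWS' [FORCE]. ROWS is JSON, a list of rows, each a list of 7 numbers: the shift along the tool's x, y, z in m, then the turn, a rotation vector about the tool's x, y, z in rad, then the opening, from 0 (shut) to 1 (fully open). A call has 1 to 8 rows; each row is the pose to reach, as a shift and turn from the pose commanded when the call began, along the tool's axes at that moment; what a row does not reach only later rows make up. A row lasts 1/10 s, in which the tool goes at most 50 mm and 8.59 degrees, less where a joint would pass 70% of its speed; a pose out of reach is approached as far as the arm can. A call with a gripper value outside its range is refused whole. The fingers move at their own pace and stop on an object; FORCE is the grip in N (left out, the last holds). Time passes only in rows, so rows that repeat a pose let the fingers close. It gives the time, the measured TCP pose, the force and the opening at its end, in the units of the state.
- bot.get_obs(): the state, without advancing time (a new reading comes with each control period).
- optics.camera(name): name is "scene" or "top" or "wrist"; returns the picture (480x640x3 uint8, red, green, blue); there is no depth.
- optics.camera_params(name): a dict with "camera_matrix" (3x3 intrinsics, pixels), "R" (3x3) and "t" (3): a world point X has camera coordinates R X + t; the wrist camera has in their place "mount" (4x4, takes a point from camera to tool coordinates, whose origin is the TCP and whose axes are the tool frame's). Camera axes: x right, y down, z forward; pixel columns grow to the right and rows downward; lengths in m; the calibration is good to about 2 mm. A picture is of the moment at which its call begins: read the wrist's pose just before it. camera_params takes no time and is no camera call.
- bot.job_done(): hands the job in, once; it reports no verdict.
The state is a dict: "time": time; "q": joint angles; "qd": joint speeds; "joint_efforts": joint torques, N m; "ee_pos": TCP position; "tcp_rot": TCP orientation; "wrist_force": force on the tool from outside, world axes, zero at the start; "torque": the same for the moment, N m; "opening": finger opening in m.
Only numpy, scipy, OpenCV 4.12 (cv2) and the standard library are available. Lean on these libraries where they do the work, as an engineer would, in place of code of your own. Each camera call takes 0.05 s, during which the arm holds its last target.

## Task

The small clay flowerpot in the wooden crate is hemmed in by a paint tin, a lantern and a tall white vase: first stand all three upright in the shallow metal tray, leaving the pot where it is, and while they wait there stand the pot upright in the middle of the clay saucer. Then put the tin, the lantern and the vase back upright in the crate, each on the very spot where it stood at the start. Knock nothing over and leave the small box and the tiny upturned pot in the crate undisturbed.

Things in the scene. Friction and masses are not known exactly. Their poses are not given: they have to be found in the camera images.
- pot: The small terracotta flowerpot to fetch: open, round, 55 mm high, rim band 62 mm in diameter over the top 17 mm (straight sides), tapering below it to a 44 mm foot; 4 mm wall; about 0.12 kg. Origin: centre of its underside, z up. In the far half of the crate, the tall things only 3 to 20 mm from its rim in front, left and right: too close for fingers.
- tin: Closed metal paint tin, round, 66 mm in diameter, 118 mm high, grey metal with a pale paper band; about 0.35 kg. Origin: centre of its underside, z up. Sides are straight.
- lantern: Dark square metal lantern with glass sides and a yellow candle in it: 60 x 60 mm, flat sides up to 116 mm, with a round 32 mm cap on top to 126 mm; about 0.35 kg. Origin: centre of its underside; x and y along its sides, z up.
- vase: Tall plain white ceramic vase, open and round, 120 mm high, 62 mm in diameter with straight sides over the upper 55 mm, tapering to a 50 mm foot; about 0.35 kg. Origin: centre of its underside, z up. Tin, lantern and vase start in any order in three places: in front (robot side) of the pot, left and right of it.
- crate: Fixed open wooden crate, 212 mm (its x, away from the robot) by 280 mm (its y), walls 6 mm thick and 40 mm high, floor 6 mm thick (things stand at 6 mm above the table). Origin: centre of its underside.
- tray: Fixed shallow metal tray, the side area, on one side of the crate (left or right): 300 mm (its x, pointing away from the robot) by 150 mm (its y), walls 4 mm thick and 16 mm high, floor 4 mm thick. Origin: centre of its underside. Three things fit in it in a row along its x, 90 mm apart.
- saucer: Fixed terracotta saucer on a 170 x 170 x 15 mm plywood board, on the other side of the crate. The saucer is round, 96 mm across its rim, rim top 33 mm above the table, inner floor about 74 mm across and 21 mm above the table. Origin: underside of the board, under the saucer's centre.
- seedbox: Small cardboard box, 40 x 40 x 28 mm, in the near left corner of the crate; to be left alone. Origin: centre of its underside.
- minipot: Tiny upturned terracotta pot, 40 mm in diameter, 34 mm high, in the near right corner of the crate; to be left alone. Origin: centre of its underside.

How it is judged (in metres and radians):
On the way, in this order (a step that is already met when the one before it is completed fails the run):
1. the tin, the lantern and the vase all stand upright and released in the metal tray, the pot still within 20 mm of its start (x of tin in the frame of tray between -0.135 and 0.135 m and y of tin in the frame of tray between -0.06 and 0.06 m and z of each of tin, lantern, vase in the frame of tray below 0.012 m and x of lantern in the frame of tray between -0.135 and 0.135 m and y of lantern in the frame of tray between -0.06 and 0.06 m and x of vase in the frame of tray between -0.135 and 0.135 m and y of vase in the frame of tray between -0.06 and 0.06 m and angle between each of tin, lantern, vase's own z axis and vertical below 0.12 rad and linear speed of each of tin, lantern, vase below 0.03 m/s and contact force between the fingers and tin below 0.3 N and contact force between the fingers and lantern below 0.3 N and contact force between the fingers and vase below 0.3 N and distance of pot from where it was at the start of the episode below 0.02 m), for 0.2 s.
2. the pot stands upright and released in the middle of the saucer, while the other three still stand in the tray (horizontal distance between pot and saucer below 0.014 m and z of pot in the frame of saucer between 0.016 and 0.026 m and angle between pot's own z axis and vertical below 0.12 rad and linear speed of pot below 0.03 m/s and contact force between the fingers and pot below 0.3 N and x of tin in the frame of tray between -0.135 and 0.135 m and y of tin in the frame of tray between -0.06 and 0.06 m and z of each of tin, lantern, vase in the frame of tray below 0.012 m and x of lantern in the frame of tray between -0.135 and 0.135 m and y of lantern in the frame of tray between -0.06 and 0.06 m and x of vase in the frame of tray between -0.135 and 0.135 m and y of vase in the frame of tray between -0.06 and 0.06 m), for 0.2 s.
At the end, for the whole second after the job is handed in: The pot stands upright in the saucer, its centre within 14 mm of the saucer's centre, and the tin, the lantern and the vase each stand upright within 15 mm of where they stood at the start; all four are at rest and released (horizontal distance between pot and saucer below 0.014 m and z of pot in the frame of saucer between 0.016 and 0.026 m and angle between each of pot, tin, lantern, vase's own z axis and vertical below 0.12 rad and linear speed of each of pot, tin, lantern, vase below 0.03 m/s and contact force between the fingers and pot below 0.3 N and distance of each of tin, lantern, vase from where it was at the start of the episode below 0.015 m and contact force between the fingers and tin below 0.3 N and contact force between the fingers and lantern below 0.3 N and contact force between the fingers and vase below 0.3 N); the robot touches nothing.
It fails at once if the tin, lantern, vase or pot is tipped over (more than about 35 degrees) (angle between any of tin, lantern, vase, pot's own z axis and vertical above 0.6 rad).
It fails at once if the small box or the tiny upturned pot is moved more than 20 mm (distance of any of seedbox, minipot from where it was at the start of the episode above 0.02 m).
It also fails if it takes over 131 s, if anything falls off the work surface, if the arm or the gripper's body presses on something with over 40 N, if the wrist force passes 120 N, or if a joint passes its speed limit or range.

## Working session

There is one attempt and no reset: what is moved stays moved. The work goes in short steps, Python scripts to look and compute and a shell command to move; the robot and the scene stay as the last step left them, time stands still between calls to the robot, and variables do not carry over. Pictures are saved under pics/ and viewed, and the job is handed in when it is done.

```bash
ls; mkdir -p pics; python3 - <<'E'
from workcell import bot, optics
import cv2
print(bot.get_obs())
for n in ["scene","top","wrist"]:
    cv2.imwrite(f"pics/{n}0.png",optics.camera(n)[:,:,::-1]); print(n,optics.camera_params(n))
E
```

```text
pics
{'time': 0.0, 'q': array([7.57441573e+01, 5.01060809e+00, 1.00343468e+01, 9.51007899e+01,
       7.75693351e-04, 9.00008030e+01]), 'qd': array([-0.00221602,  0.15036425, -0.02095516, -0.09878569, -0.0755558 ,
       -0.12869407]), 'joint_efforts': array([-1.21887431e-03, -5.20388997e+01,  4.64805722e+01,  1.61696831e-02,
       -1.09605342e-04, -8.22965973e-06]), 'ee_pos': array([0.13537585, 0.53283163, 0.23058684]), 'tcp_rot': array([-1.79999225e+02,  7.70511655e-02,  7.57433543e+01]), 'wrist_force': array([0.5521435 , 0.27330635, 0.1021395 ]), 'torque': array([ 0.02247984, -0.01953652, -0.01666487]), 'opening': 0.08550311841899812}
scene {'camera_matrix': array([[433.87479567,   0.        , 324.48373251],
       [  0.        , 433.87479567, 241.90949732],
       [  0.        ,   0.        ,   1.        ]]), 'R': array([[-0.15112954,  0.98838376,  0.01604398],
       [ 0.82214607,  0.13468928, -0.55311358],
       [-0.54884943, -0.0704013 , -0.83295136]]), 't': array([ 0.09769102, -0.45412921,  1.16987633])}
top {'camera_matrix': array([[438.47968645,   0.        , 326.90259556
[... 152 characters left out ...]
63286],
       [-0.99550178, -0.0103161 , -0.0941795 ],
       [ 0.09432555, -0.01472603, -0.99543249]]), 't': array([-2.93488704e-04,  5.54774543e-01,  7.63562933e-01])}
wrist {'camera_matrix': array([[421.92303217,   0.        , 321.49041203],
       [  0.        , 421.92303217, 243.56711498],
       [  0.        ,   0.        ,   1.        ]]), 'mount': array([[ 9.99999808e-01, -3.98711234e-04, -4.73464732e-04,
         6.09350788e-04],
       [ 5.09208738e-04,  9.64786333e-01,  2.63034357e-01,
        -6.65124942e-02],
       [ 3.51917549e-04, -2.63034547e-01,  9.64786351e-01,
        -1.41946103e-01],
       [ 0.00000000e+00,  0.00000000e+00,  0.00000000e+00,
         1.00000000e+00]])}
```

View pics/scene0.png

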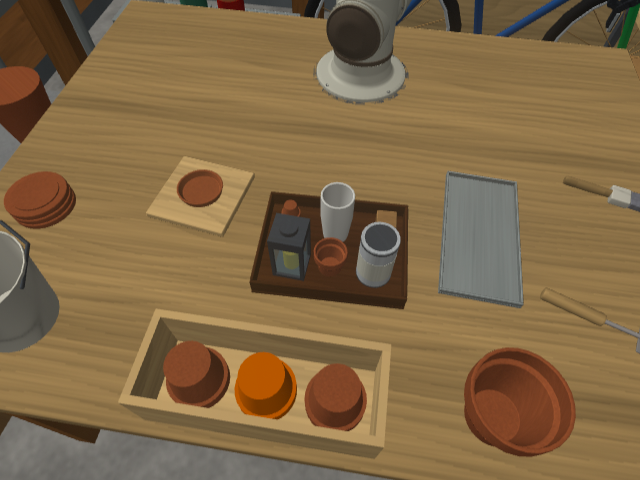

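View pics/top0.png

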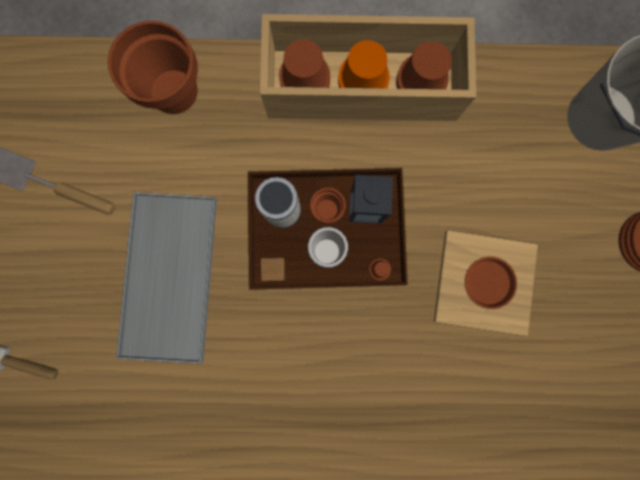

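View pics/wrist0.png

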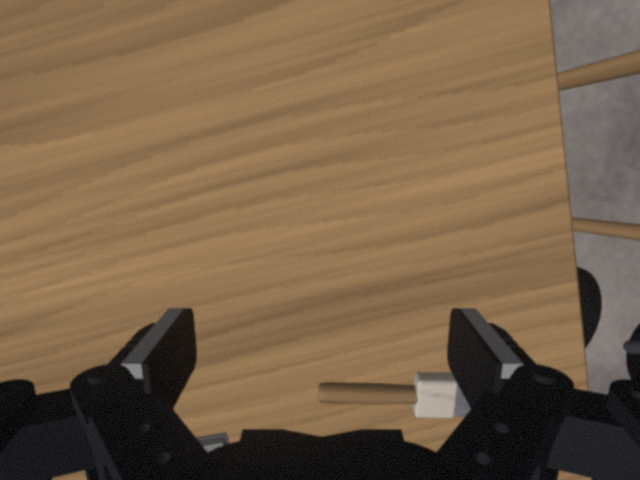

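The top view shows the tray on the left, the crate in the middle and the saucer on the right. The tin is left of the pot at about (278,200), the lantern right at (372,198), and the vase in front at (328,247). The pot is at (328,205). I'll enlarge it.

```bash
python3 - <<'E'
import cv2
a=cv2.imread("pics/top0.png"); b=cv2.imread("pics/scene0.png")
c=cv2.resize(a[155:305,235:425],None,fx=4.2,fy=4,interpolation=cv2.INTER_CUBIC)
c=cv2.resize(a[160:300,240:415],None,fx=4,fy=4,interpolation=cv2.INTER_CUBIC);cv2.imwrite("pics/topc.png",c)
c=cv2.resize(b[165:310,240:420],None,fx=4,fy=4,interpolation=cv2.INTER_CUBIC);cv2.imwrite("pics/scenec.png",c)
c=cv2.resize(a[220:345,430:545],None,fx=4,fy=4,interpolation=cv2.INTER_CUBIC);
d=cv2.resize(a[185:370,110:225],None,fx=3,fy=3,interpolation=cv2.INTER_CUBIC);
c=cv2.copyMakeBorder(c,0,max(0,d.shape[0]-c.shape[0]),0,0,0);cv2.imwrite("pics/sidec.png",cv2.hconcat([c[:d.shape[0]],d]));print(c.shape,d.shape)
E
```

```text
(555, 460, 3) (555, 345, 3)
```

View pics/topc.png

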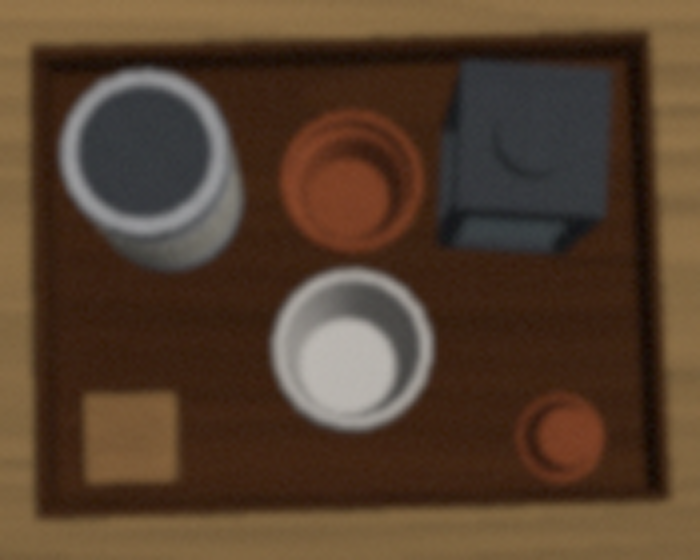

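View pics/scenec.png

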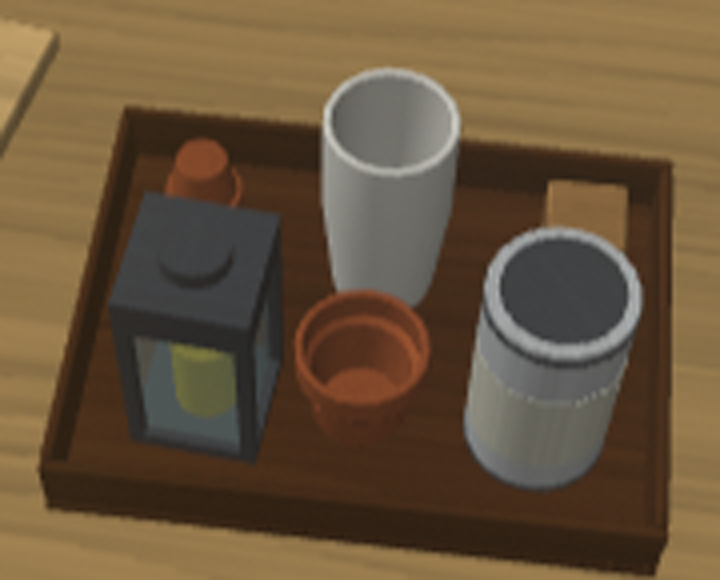

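View pics/sidec.png

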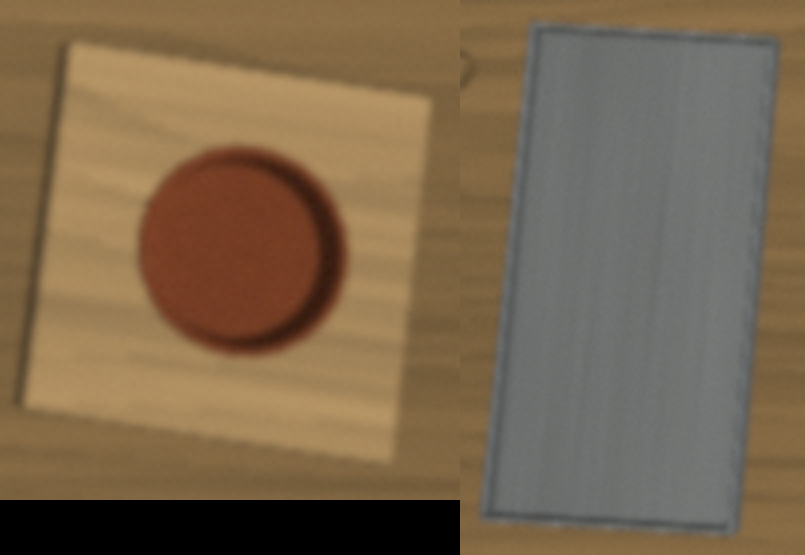

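```bash
cat > h.py <<'E'
import numpy as np
from workcell import bot, optics
from scipy.optimize import least_squares
from scipy.spatial.transform import Rotation as Ro
P={n:optics.camera_params(n) for n in ("top","scene")}
def proj(n,X):
    p=P[n]; c=np.atleast_2d(X)@p["R"].T+p["t"]; c=c@p["camera_matrix"].T; return c[:,:2]/c[:,2:]
def bounds(n,x,y,z,r):
    a=np.linspace(0,2*np.pi,180); uv=proj(n,np.c_[x+r*np.cos(a),y+r*np.sin(a),0*a+z]); return np.r_[uv[:,0].min(),uv[:,0].max(),uv[:,1].min(),uv[:,1].max()]
def circ(obs,z,r):
    f=lambda q:np.concatenate([bounds(n,q[0],q[1],z,r)-b for n,b in obs])
    s=least_squares(f,[.5,0]); return s.x,np.round(s.fun,1)
def corners(obs,z,hx,hy,yaw0=0):
    # order: far-left, far-right, near-right, near-left
    C=np.array([[hx,hy],[hx,-hy],[-hx,-hy],[-hx,hy]])
    def f(q):
        c,s=np.cos(q[2]),np.sin(q[2]); w=C@np.array([[c,s],[-s,c]])+q[:2]
        return np.concatenate([(proj(n,np.c_[w,np.full(4,z)])-np.array(p)).ravel() for n,p in obs])
    s=least_squares(f,[.5,0,yaw0]); return s.x,np.degrees(s.x[2]),np.round(s.fun,1)
E
python3 - <<'E'
from h import *
T=lambda b:[240+b[0]/4,240+b[1]/4,160+b[2]/4,160+b[3]/4]
S=lambda b:[240+b[0]/4,240+b[1]/4,165+b[2]/4,165+b[3]/4]
for nm,t,s,z,r in [("tin",(60,228,68,236),(483,642,228,367),.124,.033),("pot",(280,425,109,253),(295,429,290,402),.061,.031),("vase",(271,434,267,432),(322,461,69,180),.126,.031)]:
    print(nm,circ([("top",T(t))],z,r),circ([("scene",S(s))],z,r),circ([("top",T(t)),("scene",S(s))],z,r)[0])
t2=lambda L:[(240+x/4,160+y/4) for x,y in L]; s2=lambda L:[(240+x/4,165+y/4) for x,y in L]
lt=("top",t2([(463,59),(612,70),(605,216),(456,205)])); ls=("scene",s2([(247,333),(110,308),(148,193),(283,213)]))
print("lan",corners([lt],.122,.03,.03));print(corners([ls],.122,.03,.03));print(corners([lt,ls],.122,.03,.03))
print("crate",corners([("top",t2([(33,47),(648,33),(668,495),(40,515)]))],.04,.106,.14))
print("crateS",corners([("scene",s2([(660,535),(44,470),(126,108),(673,160)]))],.04,.106,.14))
print("tray",corners([("top",[(110+(x-460)/3,185+y/3) for x,y in [(530,23),(778,40),(737,533),(482,518)]])],.016,.15,.075))
print("saucer",circ([("top",[430+138/4,430+347/4,220+146/4,220+356/4])],.033,.048))
print("board",corners([("top",[(430+x/4,220+y/4) for x,y in [(70,42),(431,96),(392,462),(25,408)]])],.015,.085,.085))
E
```

```text
tin (array([0.61167209, 0.08792763]), array([ 0.2, -0.2,  0.5, -0.5])) (array([0.61553002, 0.08782171]), array([ 0. , -0. ,  1. , -0.9])) [0.61316646 0.08791735]
pot (array([0.61198988, 0.00395632]), array([ 0.3, -0.3,  0.3, -0.3])) (array([0.61287254, 0.00487149]), array([-0.4,  0.4, -0.6,  0.5])) [0.61233911 0.00438797]
vase (array([0.53367606, 0.00447746]), array([ 0.6, -0.6,  0.9, -0.9])) (array([0.53683642, 0.00524705]), array([-0.1,  0.1,  0.4, -0.3])) [0.53468337 0.00478022]
lan (array([ 0.61976653, -0.06746881, -0.05551843]), np.float64(-3.180971962047661), array([ 0.2, -0.1,  0.1, -0.3, -0. ,  0.1, -0.3,  0.3]))
(array([ 0.62106044, -0.06596469, -0.05190548]), np.float64(-2.973965129341891), array([ 0.8, -0.3, -0.3, -0.6, -0.3,  0. , -0.2,  1. ]))
(array([ 0.62022636, -0.06679792, -0.05378654]), np.float64(-3.0817420059415905), array([-0.3, -0.3, -0.3, -0.6, -0.4, -0.3, -0.7,  0.1,  0.3, -0.8, -0.7,
       -1.1, -0.6, -0.5, -0.6,  0.5]))
crate (array([0.57592169, 0.00517008, 0.03815195]), np.float64(2.1859455380413495), array([-1. , -1.1,  1. , -1.4,  1.4,  1.3, -1.3,  1. ]))
crateS (array([0.57603297, 0.0061881 , 0.03754888]), np.float64(2.1513923166111595), array([ 2.5,  0.8, -2. , -0.4, -0.7, -1. ,  0.1, -0.4]))
tray (array([ 0.48699187,  0.29137811, -0.04798693]), np.float64(-2.749448363934531), array([ 0.5, -0.8, -0.1, -1.6, -0.2,  1. , -0.2,  1.3]))
saucer (array([ 0.48087957, -0.28694636]), array([-0.7,  0.7, -0.9,  0.8]))
board (array([ 0.48096786, -0.28808451, -0.13912607]), np.float64(-7.971336721762244), array([-0.6, -0.8,  0.6, -0.6,  0.7,  0.9, -0.8,  0.4]))
```

```bash
cat >> h.py <<'E'
def go(x,y,z,yaw=87.0):
    o=bot.get_obs(); R=Ro.from_euler("xyz",o["tcp_rot"],degrees=True); T=Ro.from_euler("xyz",[180,0,yaw],degrees=True)
    d=R.inv().apply(np.array([x,y,z])-o["ee_pos"]); w=(R.inv()*T).as_rotvec()
    print("t",round(o["time"],2),"at",np.round(o["ee_pos"],4),np.round(o["tcp_rot"],2),"F",np.round(o["wrist_force"],1),"op",round(o["opening"],4))
    print("shift",np.round(d,4),"turn",np.round(w,4))
E
python3 -c "
from h import *
go(.613,.088,.21)"
```

```text
t 0.15 at [0.1354 0.5329 0.2308] [-1.800e+02  6.000e-02  7.574e+01] F [-0.  -0.  -0.2] op 0.0854
shift [-0.3136  0.5725  0.021 ] turn [-1.000e-04  1.000e-03 -1.964e-01]
```

```bash
python3 -m creep '[[-0.01,0.02,0,0,0,-0.025,1],[-0.03,0.06,0,0,0,-0.05,1],[-0.05,0.1,0,0,0,-0.075,1],[-0.07,0.14,0,0,0,-0.1,1],[-0.095,0.18,0,0,0,-0.125,1],[-0.12,0.22,0,0,0,-0.15,1],[-0.145,0.26,0,0,0,-0.175,1],[-0.16,0.29,0,0,0,-0.196,1]]' 40; python3 -c "
from h import *
go(.613,.088,.21)"
```

```text
time: 0.95
ee_pos: [0.3784, 0.3043, 0.2313]
tcp_rot: [180.0, 0.0, 87.0]
wrist_force: [0.4, 1.0, 0.6]
opening: 0.0853
t 0.95 at [0.3784 0.3043 0.2313] [1.7999e+02 1.0000e-02 8.6960e+01] F [0.4 1.  0.6] op 0.0853
shift [-0.2036  0.2458  0.0214] turn [ 0.0002  0.0002 -0.0007]
```

```bash
python3 -m creep '[[-0.02,0.025,0,0,0,0,1],[-0.05,0.06,0,0,0,0,1],[-0.08,0.097,0,0,0,0,1],[-0.11,0.134,0,0,0,0,1],[-0.14,0.17,0,0,0,0,1],[-0.17,0.207,0.01,0,0,0,1],[-0.19,0.23,0.02,0,0,0,1],[-0.203,0.246,0.021,0,0,0,1]]'; python3 - <<'E'
from h import *
go(.613,.088,.07)
import cv2
cv2.imwrite("pics/w1.png",optics.camera("wrist")[:,:,::-1])
go(.613,.088,.07)
E
```

```text
time: 1.75
ee_pos: [0.6129, 0.0887, 0.2079]
tcp_rot: [-179.8, 0.0, 86.9]
wrist_force: [0.2, 0.9, 0.3]
opening: 0.0856
t 1.75 at [0.6129 0.0887 0.2079] [-1.7984e+02  5.0000e-02  8.6870e+01] F [0.2 0.9 0.3] op 0.0856
shift [-0.0006  0.0005  0.1379] turn [-0.0028  0.0008 -0.0023]
t 1.8 at [0.6143 0.0875 0.2079] [-1.7989e+02  8.0000e-02  8.6820e+01] F [-1.8 -2.5 -1.1] op 0.0858
shift [ 0.0007 -0.001   0.1379] turn [-0.002   0.0013 -0.0032]
```

View pics/w1.png

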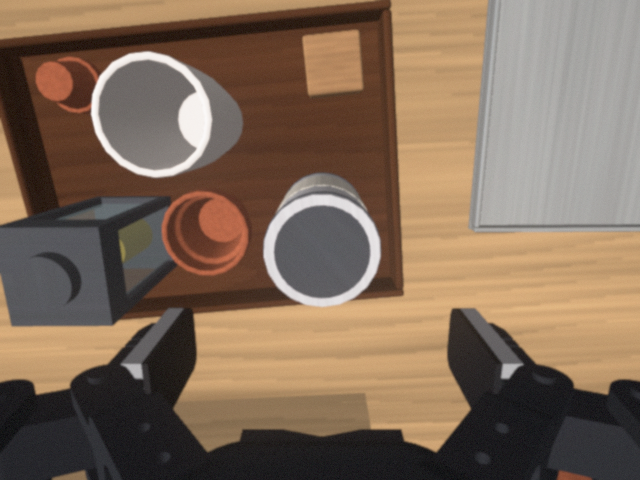

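The tin rim spans about (264–381, 193–306), centred between the fingers. The vase rim spans (92–212, 52–178) and the pot rim (162–249, 190–276). I'll refine the positions from this view.

```bash
cat >> h.py <<'E'
def addwrist(name,pos,rot):
    p=optics.camera_params("wrist"); M=p["mount"]; R=Ro.from_euler("xyz",rot,degrees=True).as_matrix()
    Rc=R@M[:3,:3]; tc=R@M[:3,3]+np.array(pos); P[name]=dict(camera_matrix=p["camera_matrix"],R=Rc.T,t=-Rc.T@tc)
E
python3 - <<'E'
from h import *
addwrist("w",[.6136,.0881,.2079],[-179.85,.06,86.85])
for nm,b,z,r in [("tin",(264,381,193,306),.124,.033),("vase",(92,212,52,178),.126,.031),("pot",(162,249,190,276),.061,.031)]: print(nm,circ([("w",b)],z,r))
E
```

```text
tin (array([0.61326233, 0.08907667]), array([-0.7,  0.7, -0.3,  0.5]))
vase (array([0.53689976, 0.00644937]), array([-1.2,  1.2, -0.5,  0.7]))
pot (array([0.61417193, 0.00647959]), array([-0.6,  0.6,  0.3, -0.3]))
```

```bash
python3 -m creep '[[0,-0.001,0.015,0,0,0,1],[0,-0.001,0.04,0,0,0,1],[0,-0.001,0.065,0,0,0,1],[0,-0.001,0.09,0,0,0,1],[0,-0.001,0.11,0,0,0,1],[0,-0.001,0.125,0,0,0,1],[0,-0.001,0.138,0,0,0,1],[0,-0.001,0.138,0,0,0,1]]'; python3 -c "
from h import *
go(.6132,.0884,.07)"; python3 -m creep '[[0,0,0,0,0,0,0.7],[0,0,0,0,0,0,0.5],[0,0,0,0,0,0,0.5],[0,0,0,0,0,0,0.5],[0,0,0,0,0,0,0.5],[0,0,0,0,0,0,0.5]]' 40;  python3 -c "
from h import *
go(.577,.287,.23)"
```

```text
time: 2.6
ee_pos: [0.6102, 0.0909, 0.0705]
tcp_rot: [-179.9, 0.0, 87.0]
wrist_force: [-0.5, 0.2, 0.1]
opening: 0.0855
t 2.6 at [0.6102 0.0909 0.0705] [-1.7986e+02  3.0000e-02  8.6980e+01] F [-0.5  0.2  0.1] op 0.0855
shift [-0.0024  0.0032  0.0005] turn [-0.0025  0.0005 -0.0003]
time: 3.2
ee_pos: [0.6117, 0.0909, 0.0736]
tcp_rot: [179.9, -0.0, 87.0]
wrist_force: [-0.1, -2.0, 6.5]
opening: 0.0655
t 3.2 at [0.6117 0.0909 0.0736] [ 1.7988e+02 -1.0000e-02  8.6970e+01] F [-0.1 -2.   6.5] op 0.0655
shift [ 0.1941 -0.0447 -0.1565] turn [ 0.0021 -0.0002 -0.0006]
```

```bash
python3 -m creep '[[0,0,-0.01,0,0,0,0.5],[0,0,-0.03,0,0,0,0.5],[0,0,-0.055,0,0,0,0.5],[0,0,-0.08,0,0,0,0.5],[0,0,-0.105,0,0,0,0.5],[0,0,-0.13,0,0,0,0.5],[0,0,-0.15,0,0,0,0.5],[0,0,-0.16,0,0,0,0.5]]'; python3 -m creep '[[0.01,-0.002,0,0,0,0,0.5],[0.035,-0.008,0,0,0,0,0.5],[0.065,-0.015,0,0,0,0,0.5],[0.097,-0.023,0,0,0,0,0.5],[0.13,-0.031,0,0,0,0,0.5],[0.16,-0.038,0,0,0,0,0.5],[0.184,-0.044,0,0,0,0,0.5],[0.194,-0.046,0,0,0,0,0.5]]'; python3 - <<'E'
from h import *
import cv2
go(.5745,.287,.071)
cv2.imwrite("pics/s2.png",optics.camera("scene")[:,:,::-1])
E
```

```text
time: 4.0
ee_pos: [0.6113, 0.0911, 0.2345]
tcp_rot: [179.9, -0.0, 87.0]
wrist_force: [-0.1, 0.2, -2.5]
opening: 0.065
time: 4.8
ee_pos: [0.574, 0.2898, 0.2304]
tcp_rot: [-179.9, 0.0, 87.1]
wrist_force: [0.3, 0.1, -2.8]
opening: 0.0652
t 4.8 at [0.574  0.2898 0.2304] [-1.7985e+02  4.0000e-02  8.7110e+01] F [ 0.3  0.1 -2.8] op 0.0652
shift [-0.0026  0.0011  0.1594] turn [-0.0025  0.0007  0.002 ]
```

View pics/s2.png

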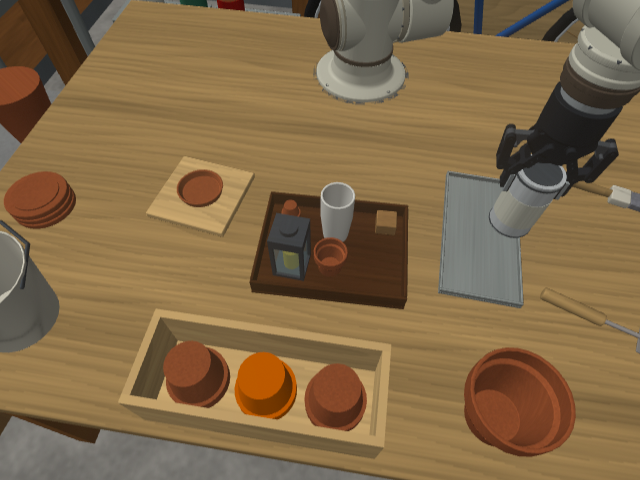

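The tin is held upright over the tray, at about (525,200), and the other things haven't moved. I'll lower and release.

```bash
python3 -m creep '[[0,0,0.015,0,0,0,0.5],[0,0,0.04,0,0,0,0.5],[0,0,0.07,0,0,0,0.5],[0,0,0.1,0,0,0,0.5],[0,0,0.125,0,0,0,0.5],[0,0,0.142,0,0,0,0.5],[0,0,0.152,0,0,0,0.5],[0,0,0.157,0,0,0,0.5]]'; python3 -m creep '[[0,0,0.002,0,0,0,0.5],[0,0,0.004,0,0,0,0.5],[0,0,0.004,0,0,0,0.5]]'; python3 -m creep '[[0,0,0,0,0,0,0.9],[0,0,0,0,0,0,1],[0,0,0,0,0,0,1],[0,0,0,0,0,0,1]]'; python3 -m creep '[[0,0,-0.015,0,0,0,1],[0,0,-0.04,0,0,0,1],[0,0,-0.07,0,0,0,1],[0,0,-0.1,0,0,0,1],[0,0,-0.125,0,0,0,1],[0,0,-0.145,0,0,0,1],[0,0,-0.157,0,0,0,1],[0,0,-0.161,0,0,0,1]]'; python3 - <<'E'
from h import *
import cv2
cv2.imwrite("pics/w3.png",optics.camera("wrist")[:,:,::-1])
go(.620,-.066,.23)
E
```

```text
time: 5.65
ee_pos: [0.5749, 0.2864, 0.074]
tcp_rot: [-179.9, 0.1, 86.9]
wrist_force: [0.2, -0.2, -2.5]
opening: 0.0651
time: 5.95
ee_pos: [0.5757, 0.2872, 0.0719]
tcp_rot: [180.0, -0.0, 87.0]
wrist_force: [0.9, -0.5, -3.1]
opening: 0.0651
time: 6.35
ee_pos: [0.5755, 0.2872, 0.0717]
tcp_rot: [180.0, -0.0, 87.0]
wrist_force: [-0.2, -0.9, 0.1]
opening: 0.0856
time: 7.15
ee_pos: [0.5757, 0.2873, 0.2352]
tcp_rot: [179.8, -0.1, 87.0]
wrist_force: [0.5, 0.4, -0.2]
opening: 0.0852
t 7.2 at [0.5757 0.2872 0.2346] [ 1.7986e+02 -8.0000e-02  8.6970e+01] F [-0.6  0.2  1. ] op 0.0853
shift [-0.3504  0.0629  0.0043] turn [ 0.0024 -0.0013 -0.0005]
```

View pics/w3.png

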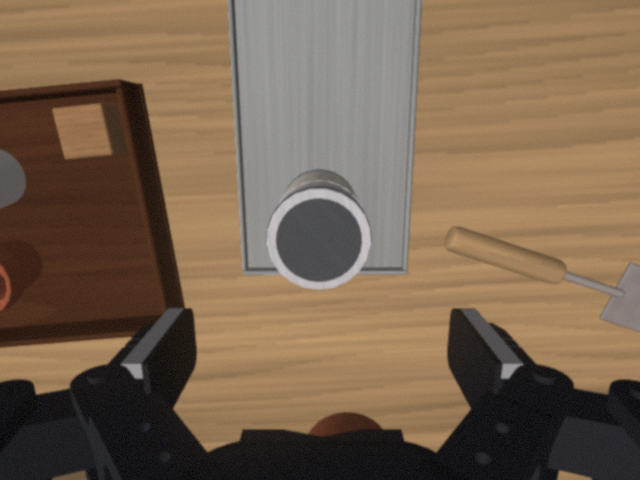

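The tin stands upright in the tray, rim centred at (320,240). Next is the lantern.

```bash
python3 -m creep '[[-0.01,0.002,0,0,0,0,1],[-0.035,0.006,0,0,0,0,1],[-0.065,0.012,0,0,0,0,1],[-0.095,0.018,0,0,0,0,1],[-0.125,0.023,0,0,0,0,1],[-0.155,0.028,0,0,0,0,1],[-0.185,0.033,0,0,0,0,1],[-0.215,0.039,0,0,0,0,1]]';python3 -m creep '[[-0.03,0.005,0,0,0,0,1],[-0.06,0.011,0,0,0,0,1],[-0.09,0.016,0,0,0,0,1],[-0.115,0.021,0,0,0,0,1],[-0.13,0.024,0,0,0,0,1],[-0.136,0.025,0,0,0,0,1],[-0.136,0.025,0,0,0,0,1]]'; python3 - <<'E'
from h import *
import cv2
go(.620,-.0665,.07)
cv2.imwrite("pics/w4.png",optics.camera("wrist")[:,:,::-1])
go(.620,-.0665,.07)
E
```

```text
time: 8.0
ee_pos: [0.6024, 0.0684, 0.2314]
tcp_rot: [-179.9, 0.0, 87.0]
wrist_force: [1.0, 1.3, 0.2]
opening: 0.0855
time: 8.7
ee_pos: [0.6205, -0.0672, 0.2318]
tcp_rot: [-180.0, -0.0, 86.9]
wrist_force: [-0.3, 0.2, -0.3]
opening: 0.0855
t 8.7 at [ 0.6205 -0.0672  0.2318] [-1.7995e+02 -1.0000e-02  8.6930e+01] F [-0.3  0.2 -0.3] op 0.0855
shift [ 0.0006 -0.0004  0.1618] turn [-0.0008 -0.0002 -0.0013]
t 8.75 at [ 0.6206 -0.0665  0.232 ] [-1.7997e+02 -2.0000e-02  8.6970e+01] F [-0.2  1.1 -0.1] op 0.0853
shift [-1.00e-04 -5.00e-04  1.62e-01] turn [-0.0005 -0.0003 -0.0005]
```

View pics/w4.png

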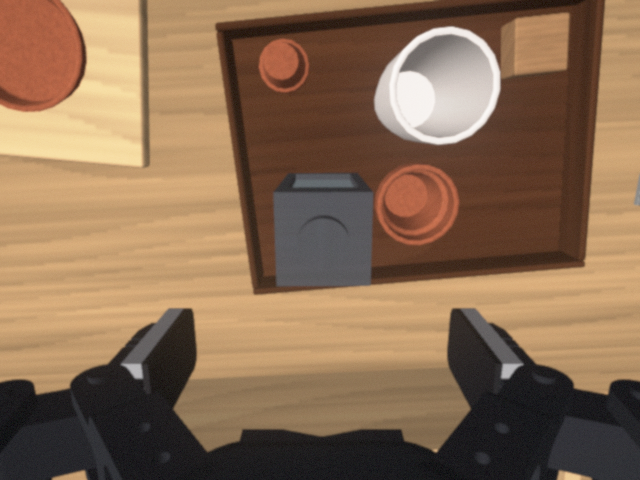

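```bash
python3 - <<'E'
from h import *
addwrist("w",[.6206,-.0668,.232],[-179.97,0,86.96])
print(corners([("w",[(276,286),(372,285),(372,191),(274,191)][::-1])],.122,.03,.03,np.pi/2*0)) 
print(corners([("w",[(372,285),(276,286),(274,191),(372,191)])],.122,.03,.03))
print(circ([("w",(375,459,164,245))],.061,.031),circ([("w",(389,500,27,144))],.126,.031))
E
```

```text
(array([ 0.62041564, -0.06507296,  3.09641673]), np.float64(177.41161049376177), array([-1. ,  0.6,  1.3, -0.2, -1. , -0.1,  0.7, -0.3]))
(array([ 0.62041564, -0.06507296, -0.04517592]), np.float64(-2.588389522558868), array([-1. , -0.1,  0.7, -0.3, -1. ,  0.6,  1.3, -0.2]))
(array([0.61372373, 0.00574519]), array([ 0.6, -0.6, -0.4,  0.4])) (array([0.5361102 , 0.00630129]), array([-0.7,  0.7, -1. ,  1.1]))
```

```bash
python3 -m creep '[[0.001,0,0.015,0,0,0,1],[0.001,0,0.04,0,0,0,1],[0.001,0,0.07,0,0,0,1],[0.001,0,0.1,0,0,0,1],[0.001,0,0.125,0,0,0,1],[0.001,0,0.145,0,0,0,1],[0.001,0,0.157,0,0,0,1],[0.001,0,0.16,0,0,0,1]]';python3 -m creep '[[0,0,0,0,0,0,0.8],[0,0,0,0,0,0,0.6],[0,0,0,0,0,0,0.45],[0,0,0,0,0,0,0.45],[0,0,0,0,0,0,0.45],[0,0,0,0,0,0,0.45]]' 40
```

```text
time: 9.55
ee_pos: [0.6201, -0.0648, 0.071]
tcp_rot: [-179.9, -0.0, 87.0]
wrist_force: [1.1, 0.3, -0.4]
opening: 0.0854
time: 10.15
ee_pos: [0.6215, -0.0658, 0.0737]
tcp_rot: [179.9, -0.0, 87.0]
wrist_force: [-0.0, 0.0, 6.3]
opening: 0.0596
```

```bash
python3 -m creep '[[0,0,-0.01,0,0,0,0.45],[0,0,-0.03,0,0,0,0.45],[0,0,-0.055,0,0,0,0.45],[0,0,-0.08,0,0,0,0.45],[0,0,-0.105,0,0,0,0.45],[0,0,-0.13,0,0,0,0.45],[0,0,-0.15,0,0,0,0.45],[0,0,-0.16,0,0,0,0.45]]'; python3 -m creep '[[0.01,-0.004,0,0,0,0,0.45],[0.03,-0.013,0,0,0,0,0.45],[0.055,-0.024,0,0,0,0,0.45],[0.08,-0.035,0,0,0,0,0.45],[0.105,-0.046,0,0,0,0,0.45],[0.13,-0.057,0,0,0,0,0.45],[0.155,-0.068,0,0,0,0,0.45],[0.18,-0.078,0,0,0,0,0.45]]';python3 -m creep '[[0.025,-0.011,0,0,0,0,0.45],[0.05,-0.022,0,0,0,0,0.45],[0.08,-0.035,0,0,0,0,0.45],[0.11,-0.048,0,0,0,0,0.45],[0.135,-0.059,0,0,0,0,0.45],[0.153,-0.067,0,0,0,0,0.45],[0.165,-0.072,0,0,0,0,0.45],[0.169,-0.074,0,0,0,0,0.45]]'; python3 - <<'E'
from h import *
import cv2
go(.487,.291,.071)
cv2.imwrite("pics/s5.png",optics.camera("scene")[:,:,::-1])
E
```

```text
time: 10.95
ee_pos: [0.621, -0.0659, 0.2345]
tcp_rot: [179.9, 0.0, 87.0]
wrist_force: [0.9, 0.5, -1.9]
opening: 0.0592
time: 11.75
ee_pos: [0.551, 0.1195, 0.2308]
tcp_rot: [-179.9, 0.0, 87.0]
wrist_force: [1.5, -0.7, -2.8]
opening: 0.0599
time: 12.55
ee_pos: [0.4865, 0.2917, 0.2313]
tcp_rot: [-179.9, 0.0, 87.1]
wrist_force: [0.3, 0.3, -2.7]
opening: 0.0596
t 12.55 at [0.4865 0.2917 0.2313] [-1.7992e+02  4.0000e-02  8.7060e+01] F [ 0.3  0.3 -2.7] op 0.0596
shift [-0.0006  0.0008  0.1602] turn [-0.0013  0.0008  0.001 ]
```

View pics/s5.png

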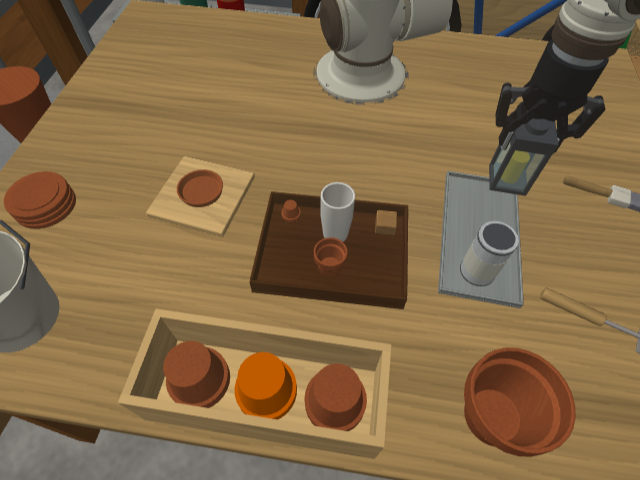

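The lantern is held upright over the middle of the tray. The tin stands at (487,255), and the pot and vase are untouched. I'll lower to c=+0.001 and release.

```bash
python3 -m creep '[[0,0,0.015,0,0,0,0.45],[0,0,0.04,0,0,0,0.45],[0,0,0.07,0,0,0,0.45],[0,0,0.1,0,0,0,0.45],[0,0,0.125,0,0,0,0.45],[0,0,0.142,0,0,0,0.45],[0,0,0.152,0,0,0,0.45],[0,0,0.157,0,0,0,0.45]]'; python3 -m creep '[[0,0,0.002,0,0,0,0.45],[0,0,0.004,0,0,0,0.45],[0,0,0.004,0,0,0,0.45]]'; python3 -m creep '[[0,0,0,0,0,0,0.9],[0,0,0,0,0,0,1],[0,0,0,0,0,0,1],[0,0,0,0,0,0,1]]'; python3 -m creep '[[0,0,-0.015,0,0,0,1],[0,0,-0.04,0,0,0,1],[0,0,-0.07,0,0,0,1],[0,0,-0.1,0,0,0,1],[0,0,-0.125,0,0,0,1],[0,0,-0.145,0,0,0,1],[0,0,-0.157,0,0,0,1],[0,0,-0.161,0,0,0,1]]'; python3 -c "
from h import *
go(.5358,.0057,.232)"
```

```text
time: 13.4
ee_pos: [0.4873, 0.2899, 0.0744]
tcp_rot: [-179.9, 0.0, 86.9]
wrist_force: [0.7, 0.4, -3.6]
opening: 0.0596
time: 13.7
ee_pos: [0.4877, 0.2909, 0.0719]
tcp_rot: [180.0, -0.0, 87.0]
wrist_force: [1.1, -0.2, -3.1]
opening: 0.0595
time: 14.1
ee_pos: [0.4876, 0.2909, 0.0716]
tcp_rot: [180.0, -0.0, 87.0]
wrist_force: [-0.1, 0.2, 0.0]
opening: 0.0855
time: 14.9
ee_pos: [0.4877, 0.2909, 0.2342]
tcp_rot: [179.9, -0.1, 87.0]
wrist_force: [-0.1, 0.2, 0.2]
opening: 0.0853
t 14.9 at [0.4877 0.2909 0.2342] [ 1.7989e+02 -7.0000e-02  8.6970e+01] F [-0.1  0.2  0.2] op 0.0853
shift [-0.2823  0.063   0.0019] turn [ 0.0019 -0.0013 -0.0005]
```

```bash
python3 -m creep '[[-0.01,0.002,0,0,0,0,1],[-0.035,0.008,0,0,0,0,1],[-0.065,0.015,0,0,0,0,1],[-0.095,0.022,0,0,0,0,1],[-0.125,0.028,0,0,0,0,1],[-0.155,0.035,0,0,0,0,1],[-0.185,0.042,0,0,0,0,1],[-0.215,0.049,0,0,0,0,1]]';python3 -m creep '[[-0.025,0.006,0,0,0,0,1],[-0.045,0.01,0,0,0,0,1],[-0.06,0.014,0,0,0,0,1],[-0.067,0.015,0,0,0,0,1],[-0.067,0.015,0,0,0,0,1]]'; python3 - <<'E'
from h import *
import cv2
cv2.imwrite("pics/w6.png",optics.camera("wrist")[:,:,::-1])
go(.5358,.0057,.072)
E
```

```text
time: 15.7
ee_pos: [0.5245, 0.0715, 0.231]
tcp_rot: [-179.9, 0.0, 87.0]
wrist_force: [-0.3, 0.1, -0.5]
opening: 0.0855
time: 16.2
ee_pos: [0.5363, 0.0051, 0.2318]
tcp_rot: [-180.0, 0.0, 86.9]
wrist_force: [0.0, -0.2, -0.3]
opening: 0.0854
t 16.25 at [0.5363 0.0058 0.2319] [-1.7996e+02 -1.0000e-02  8.6950e+01] F [-0.   1.2  0.2] op 0.0851
shift [-1.000e-04 -4.000e-04  1.599e-01] turn [-0.0006 -0.0001 -0.0009]
```

View pics/w6.png

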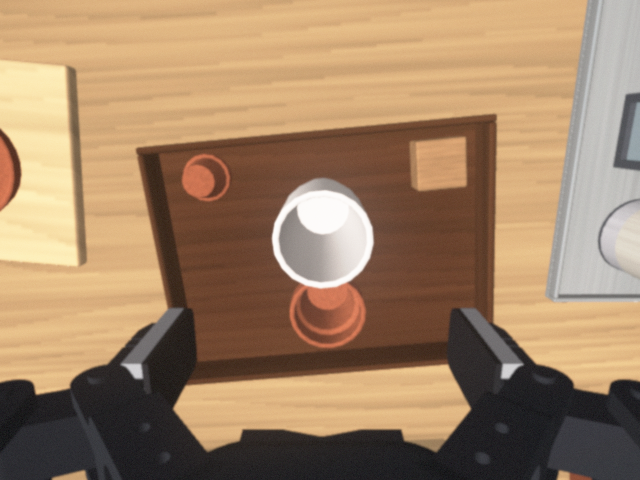

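The vase rim is at (273–373, 190–288), centred between the fingers. I'll descend and grip.

```bash
python3 -m creep '[[0,0,0.015,0,0,0,1],[0,0,0.04,0,0,0,1],[0,0,0.07,0,0,0,1],[0,0,0.1,0,0,0,1],[0,0,0.125,0,0,0,1],[0,0,0.145,0,0,0,1],[0,0,0.157,0,0,0,1],[0,0,0.16,0,0,0,1]]';python3 -m creep '[[0,0,0,0,0,0,0.8],[0,0,0,0,0,0,0.6],[0,0,0,0,0,0,0.45],[0,0,0,0,0,0,0.45],[0,0,0,0,0,0,0.45],[0,0,0,0,0,0,0.45]]' 40; python3 -m creep '[[0,0,-0.01,0,0,0,0.45],[0,0,-0.03,0,0,0,0.45],[0,0,-0.055,0,0,0,0.45],[0,0,-0.08,0,0,0,0.45],[0,0,-0.105,0,0,0,0.45],[0,0,-0.13,0,0,0,0.45],[0,0,-0.15,0,0,0,0.45],[0,0,-0.16,0,0,0,0.45]]'; python3 -c "
from h import *
go(.397,.2953,.232)"
```

```text
time: 17.05
ee_pos: [0.5357, 0.0064, 0.0711]
tcp_rot: [-179.9, 0.0, 87.0]
wrist_force: [0.8, 0.3, -0.6]
opening: 0.0853
time: 17.65
ee_pos: [0.5373, 0.0057, 0.0737]
tcp_rot: [179.9, -0.0, 87.0]
wrist_force: [0.4, -0.5, 6.2]
opening: 0.0606
time: 18.45
ee_pos: [0.5367, 0.0058, 0.2344]
tcp_rot: [179.9, -0.0, 87.0]
wrist_force: [-0.5, -0.2, -2.3]
opening: 0.0605
t 18.45 at [0.5367 0.0058 0.2344] [ 1.799e+02 -1.000e-02  8.697e+01] F [-0.5 -0.2 -2.3] op 0.0605
shift [ 0.2818 -0.1548  0.0022] turn [ 0.0018 -0.0002 -0.0005]
```

```bash
python3 -m creep '[[0.01,-0.005,0,0,0,0,0.45],[0.03,-0.016,0,0,0,0,0.45],[0.055,-0.03,0,0,0,0,0.45],[0.08,-0.044,0,0,0,0,0.45],[0.105,-0.057,0,0,0,0,0.45],[0.13,-0.071,0,0,0,0,0.45],[0.155,-0.085,0,0,0,0,0.45],[0.18,-0.098,0,0,0,0,0.45]]';python3 -m creep '[[0.025,-0.014,0,0,0,0,0.45],[0.05,-0.027,0,0,0,0,0.45],[0.072,-0.04,0,0,0,0,0.45],[0.09,-0.049,0,0,0,0,0.45],[0.1,-0.055,0,0,0,0,0.45],[0.102,-0.056,0,0,0,0,0.45],[0.102,-0.056,0,0,0,0,0.45]]'; python3 -m creep '[[0,0,0.015,0,0,0,0.45],[0,0,0.04,0,0,0,0.45],[0,0,0.07,0,0,0,0.45],[0,0,0.1,0,0,0,0.45],[0,0,0.125,0,0,0,0.45],[0,0,0.142,0,0,0,0.45],[0,0,0.152,0,0,0,0.45],[0,0,0.157,0,0,0,0.45]]'; python3 -m creep '[[0,0,0.002,0,0,0,0.45],[0,0,0.004,0,0,0,0.45],[0,0,0.004,0,0,0,0.45]]'; python3 - <<'E'
from h import *
import cv2
cv2.imwrite("pics/s7.png",optics.camera("scene")[:,:,::-1])
go(.397,.2953,.072)
E
```

```text
time: 19.25
ee_pos: [0.4465, 0.1919, 0.2309]
tcp_rot: [-179.9, 0.0, 87.0]
wrist_force: [0.3, 0.1, -3.0]
opening: 0.0603
time: 19.95
ee_pos: [0.3973, 0.2953, 0.2318]
tcp_rot: [-180.0, 0.0, 87.0]
wrist_force: [0.6, 0.4, -3.1]
opening: 0.0603
time: 20.75
ee_pos: [0.3976, 0.2947, 0.0745]
tcp_rot: [-180.0, 0.0, 86.9]
wrist_force: [-0.1, 0.5, -2.3]
opening: 0.0602
time: 21.05
ee_pos: [0.3978, 0.2956, 0.0718]
tcp_rot: [180.0, -0.0, 87.0]
wrist_force: [0.5, -0.1, -2.3]
opening: 0.0605
t 21.1 at [0.3978 0.2957 0.0719] [ 1.7996e+02 -3.0000e-02  8.6980e+01] F [ 0.4 -0.2 -3.2] op 0.0606
shift [-0.0004 -0.0008 -0.0001] turn [ 0.0007 -0.0006 -0.0004]
```

View pics/s7.png

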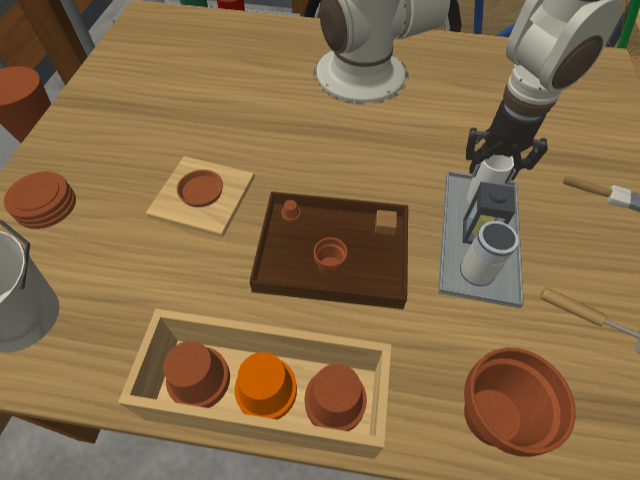

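All three stand in the tray and the pot is in place at (330,253). I'll release the vase and rise.

```bash
python3 -m creep '[[0,0,0,0,0,0,0.9],[0,0,0,0,0,0,1],[0,0,0,0,0,0,1],[0,0,0,0,0,0,1]]'; python3 -m creep '[[0,0,-0.015,0,0,0,1],[0,0,-0.04,0,0,0,1],[0,0,-0.07,0,0,0,1],[0,0,-0.1,0,0,0,1],[0,0,-0.125,0,0,0,1],[0,0,-0.145,0,0,0,1],[0,0,-0.157,0,0,0,1],[0,0,-0.161,0,0,0,1]]';python3 -m creep '[[-0.01,0.011,0,0,0,0,1],[-0.03,0.033,0,0,0,0,1],[-0.055,0.06,0,0,0,0,1],[-0.08,0.087,0,0,0,0,1],[-0.105,0.114,0,0,0,0,1],[-0.13,0.141,0,0,0,0,1],[-0.155,0.168,0,0,0,0,1],[-0.18,0.195,0,0,0,0,1]]';python3 - <<'E'
from h import *
import cv2
cv2.imwrite("pics/t8.png",optics.camera("top")[:,:,::-1])
go(.613,.0055,.232)
E
```

```text
time: 21.5
ee_pos: [0.3977, 0.2956, 0.0716]
tcp_rot: [180.0, -0.0, 87.0]
wrist_force: [0.5, -0.2, 0.4]
opening: 0.0851
time: 22.3
ee_pos: [0.3979, 0.2957, 0.2341]
tcp_rot: [179.9, -0.1, 87.0]
wrist_force: [-0.1, -0.2, -0.2]
opening: 0.0852
time: 23.1
ee_pos: [0.5836, 0.1032, 0.2309]
tcp_rot: [-179.9, 0.0, 87.0]
wrist_force: [-0.2, 1.0, 0.3]
opening: 0.0852
t 23.15 at [0.5863 0.0998 0.2298] [-1.7993e+02  1.3000e-01  8.6810e+01] F [-2.2 -3.  -2. ] op 0.0853
shift [-0.0927  0.0319 -0.002 ] turn [-0.0013  0.0022 -0.0033]
```

View pics/t8.png

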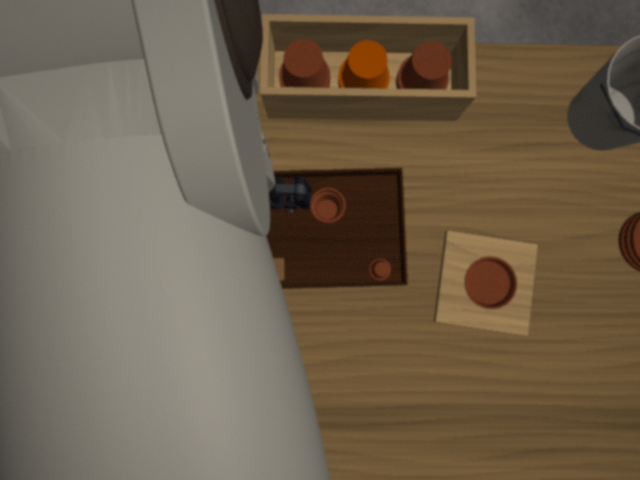

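```bash
python3 -m creep '[[-0.025,0.01,0,0,0,0,1],[-0.05,0.019,0,0,0,0,1],[-0.072,0.027,0,0,0,0,1],[-0.09,0.033,0,0,0,0,1],[-0.098,0.036,0,0,0,0,1],[-0.098,0.036,0,0,0,0,1],[-0.098,0.036,0,0,0,0,1]]'; python3 - <<'E'
from h import *
import cv2
go(.613,.0058,.03)
cv2.imwrite("pics/w9.png",optics.camera("wrist")[:,:,::-1])
cv2.imwrite("pics/s9.png",optics.camera("scene")[:,:,::-1])
E
```

```text
time: 23.85
ee_pos: [0.6133, 0.0059, 0.2318]
tcp_rot: [-180.0, -0.0, 87.0]
wrist_force: [0.0, 0.3, -0.4]
opening: 0.0853
t 23.85 at [0.6133 0.0059 0.2318] [-1.7995e+02 -1.0000e-02  8.6970e+01] F [ 0.   0.3 -0.4] op 0.0853
shift [-2.000e-04 -2.000e-04  2.018e-01] turn [-0.0008 -0.0002 -0.0005]
```

View pics/w9.png

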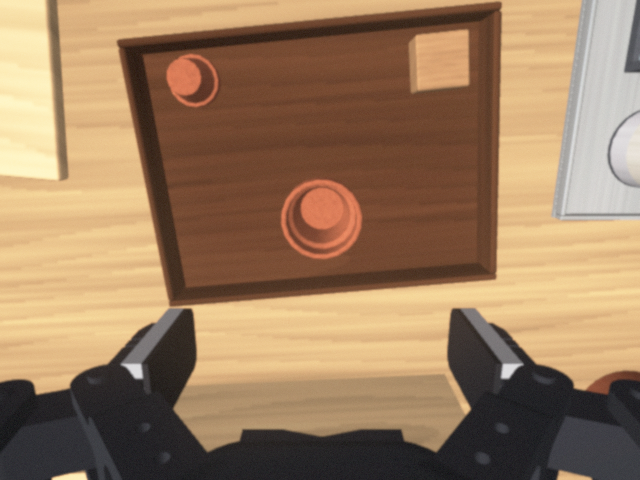

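View pics/s9.png

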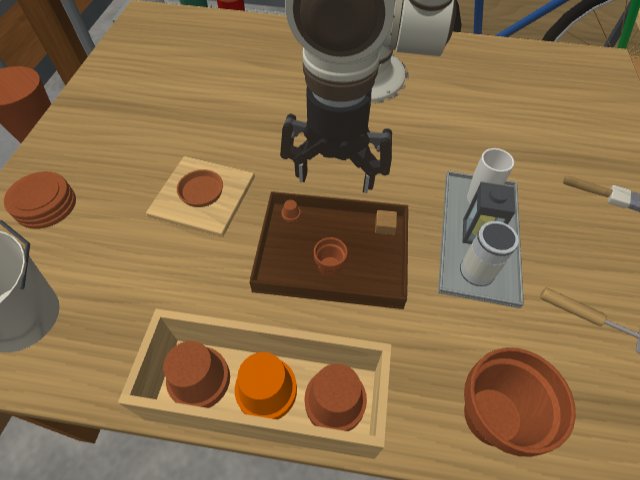

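Tin, lantern and vase stand in the tray. The pot rim is centred at (321,219) in the wrist view, with free space around it.

```bash
python3 - <<'E'
from h import *
addwrist("w",[.6133,.0059,.2319],[-179.96,0,86.97])
print(circ([("w",(281,361,180,258))],.061,.031))
E
python3 -m creep '[[0,0,0.015,0,0,0,1],[0,0,0.04,0,0,0,1],[0,0,0.07,0,0,0,1],[0,0,0.1,0,0,0,1],[0,0,0.13,0,0,0,1],[0,0,0.16,0,0,0,1],[0,0,0.18,0,0,0,1],[0,0,0.193,0,0,0,1]]';python3 -m creep '[[0,0,0.006,0,0,0,1],[0,0,0.009,0,0,0,1],[0,0,0.009,0,0,0,0.8],[0,0,0.009,0,0,0,0.6],[0,0,0.009,0,0,0,0.5],[0,0,0.009,0,0,0,0.5],[0,0,0.009,0,0,0,0.5],[0,0,0.009,0,0,0,0.5]]' 25
python3 - <<'E'
from h import *
import cv2
cv2.imwrite("pics/w10.png",optics.camera("wrist")[:,:,::-1])
go(.481,-.2875,.13)
E
```

```text
(array([0.61365311, 0.00596834]), array([-1. ,  1. , -1.1,  1.2]))
time: 24.75
ee_pos: [0.6126, 0.0065, 0.0375]
tcp_rot: [-179.9, 0.0, 87.0]
wrist_force: [0.6, -0.8, -0.5]
opening: 0.0853
time: 25.55
ee_pos: [0.6143, 0.0056, 0.032]
tcp_rot: [179.9, -0.0, 87.0]
wrist_force: [-0.9, -0.1, 7.2]
opening: 0.0596
t 25.6 at [0.6143 0.0056 0.032 ] [ 1.7987e+02 -1.0000e-02  8.6970e+01] F [-2.5 -0.6  6.2] op 0.0595
shift [-0.2998 -0.1174 -0.0983] turn [ 0.0022 -0.0001 -0.0005]
```

View pics/w10.png

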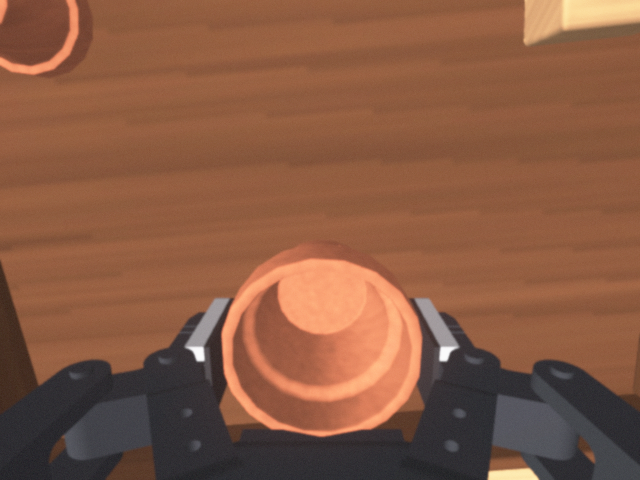

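The pot's rim is gripped between the pads and it is upright. I'll lift it, check wrist joint range, then move over the saucer.

```bash
python3 -m creep '[[0,0,-0.01,0,0,0,0.5],[0,0,-0.025,0,0,0,0.5],[0,0,-0.045,0,0,0,0.5],[0,0,-0.065,0,0,0,0.5],[0,0,-0.085,0,0,0,0.5],[0,0,-0.1,0,0,0,0.5],[0,0,-0.108,0,0,0,0.5],[0,0,-0.11,0,0,0,0.5]]'; python3 - <<'E'
from h import *
import cv2
print(np.round(bot.get_obs()["q"],1))
cv2.imwrite("pics/w11.png",optics.camera("wrist")[:,:,::-1])
go(.481,-.2875,.13)
E
```

```text
time: 26.4
ee_pos: [0.614, 0.0056, 0.1415]
tcp_rot: [179.9, -0.0, 87.0]
wrist_force: [-0.1, -0.2, -1.1]
opening: 0.0594
[ 0.5 12.8  9.  86.1 -0.   3.6]
t 26.45 at [0.6138 0.0057 0.1408] [179.96  -0.    86.97] F [-0.4  0.2 -0.9] op 0.0597
shift [-0.2998 -0.1171  0.0107] turn [ 0.0007 -0.0001 -0.0005]
```

View pics/w11.png

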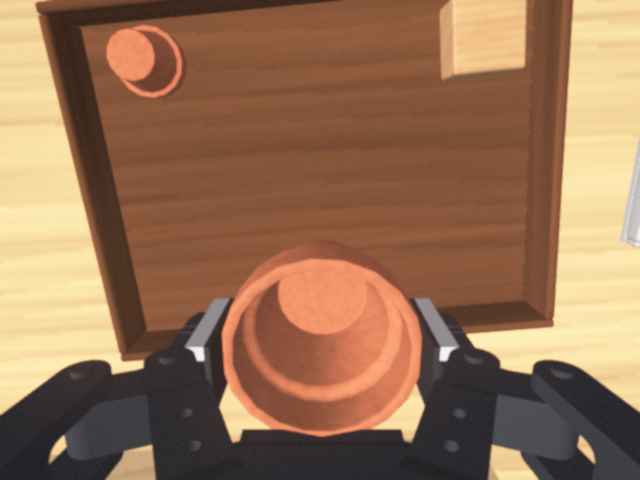

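The pot hangs steady in the grip. c is now -0.068, so the shift to the saucer is (-0.299,-0.117).

```bash
python3 -m creep '[[-0.01,-0.004,0,0,0,0,0.5],[-0.03,-0.012,0,0,0,0,0.5],[-0.055,-0.022,0,0,0,0,0.5],[-0.08,-0.031,0,0,0,0,0.5],[-0.105,-0.041,0,0,0,0,0.5],[-0.13,-0.051,0,0,0,0,0.5],[-0.155,-0.061,0,0,0,0,0.5],[-0.18,-0.07,0,0,0,0,0.5]]';python3 -m creep '[[-0.025,-0.01,0,0,0,0,0.5],[-0.05,-0.02,0,0,0,0,0.5],[-0.075,-0.03,0,0,0,0,0.5],[-0.098,-0.039,0,0,0,0,0.5],[-0.112,-0.044,0,0,0,0,0.5],[-0.119,-0.047,0,0,0,0,0.5],[-0.119,-0.047,0,0,0,0,0.5],[-0.119,-0.047,0,0,0,0,0.5]]'; python3 - <<'E'
from h import *
import cv2
go(.4808,-.2872,.047)
cv2.imwrite("pics/w12.png",optics.camera("wrist")[:,:,::-1])
cv2.imwrite("pics/s12.png",optics.camera("scene")[:,:,::-1])
E
```

```text
time: 27.25
ee_pos: [0.5326, -0.1717, 0.1392]
tcp_rot: [-179.9, -0.0, 87.0]
wrist_force: [0.5, -0.6, -1.8]
opening: 0.0596
time: 28.05
ee_pos: [0.4811, -0.2862, 0.1401]
tcp_rot: [-180.0, -0.0, 87.0]
wrist_force: [0.3, -1.1, -2.2]
opening: 0.0594
t 28.05 at [ 0.4811 -0.2862  0.1401] [-1.7999e+02 -3.0000e-02  8.6990e+01] F [ 0.3 -1.1 -2.2] op 0.0594
shift [-0.0011 -0.0002  0.0931] turn [-0.0002 -0.0005 -0.0002]
```

View pics/w12.png

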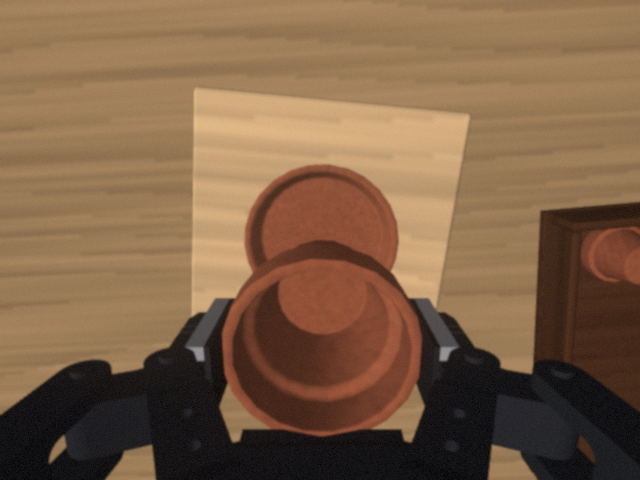

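View pics/s12.png

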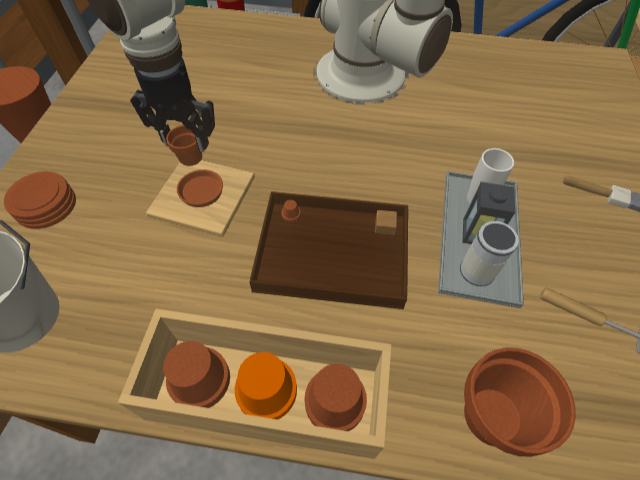

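The saucer rim shows at columns 245–398 with its top edge at row 164. The pot is laterally aligned with it. I'll cross-check the fore-aft position.

```bash
python3 - <<'E'
from h import *
addwrist("w",[.4811,-.2868,.1400],[-179.99,0,86.99])
f=lambda q:(bounds("w",q[0],q[1],.033,.048)-np.array([245,398,164,0]))[:3]
s=least_squares(f,[.48,-.287]);print(s.x,s.fun)
# scene view saucer from the first picture: x 177..223, y 171..206
print(circ([("scene",(177,223.5,170.5,206.5))],.033,.048))
E
```

```text
[ 0.48270538 -0.28640139] [-2.06594838  2.06537592  0.19014899]
(array([ 0.48569791, -0.28436346]), array([-0.4,  0.4,  0.2, -0.2]))
```

```bash
python3 -m creep '[[0,0.001,0.01,0,0,0,0.5],[0,0.001,0.028,0,0,0,0.5],[0,0.001,0.048,0,0,0,0.5],[0,0.001,0.065,0,0,0,0.5],[0,0.001,0.078,0,0,0,0.5],[0,0.001,0.086,0,0,0,0.5],[0,0.001,0.09,0,0,0,0.5],[0,0.001,0.092,0,0,0,0.5]]'; python3 -m creep '[[0,0,0.001,0,0,0,0.5],[0,0,0.002,0,0,0,0.5],[0,0,0.002,0,0,0,0.5],[0,0,0.002,0,0,0,0.5]]';  python3 -m creep '[[0,0,0,0,0,0,0.75],[0,0,0,0,0,0,0.9],[0,0,0,0,0,0,1],[0,0,0,0,0,0,1],[0,0,0,0,0,0,1]]'; python3 -m creep '[[0,0,-0.01,0,0,0,1],[0,0,-0.03,0,0,0,1],[0,0,-0.055,0,0,0,1],[0,0,-0.08,0,0,0,1],[0,0,-0.11,0,0,0,1],[0,0,-0.14,0,0,0,1],[0,0,-0.17,0,0,0,1],[0,0,-0.187,0,0,0,1]]'; python3 - <<'E'
from h import *
import cv2
cv2.imwrite("pics/w13.png",optics.camera("wrist")[:,:,::-1])
go(.397,.2953,.232)
cv2.imwrite("pics/s13.png",optics.camera("scene")[:,:,::-1])
E
```

```text
time: 28.95
ee_pos: [0.4821, -0.2868, 0.0483]
tcp_rot: [180.0, 0.0, 87.0]
wrist_force: [-0.1, 0.1, -1.4]
opening: 0.0594
time: 29.35
ee_pos: [0.4822, -0.287, 0.047]
tcp_rot: [179.9, 0.0, 87.0]
wrist_force: [-1.9, 1.6, 3.0]
opening: 0.0592
time: 29.85
ee_pos: [0.4819, -0.2868, 0.0462]
tcp_rot: [-180.0, -0.0, 87.0]
wrist_force: [-0.3, 0.3, -0.7]
opening: 0.0856
time: 30.65
ee_pos: [0.4822, -0.287, 0.2369]
tcp_rot: [179.8, 0.1, 87.0]
wrist_force: [0.5, -0.4, -0.8]
opening: 0.0855
t 30.7 at [ 0.4826 -0.2872  0.2388] [1.797e+02 1.600e-01 8.698e+01] F [-0.9  0.1  1.9] op 0.0855
shift [ 0.5772 -0.1163  0.0046] turn [ 0.0053  0.0027 -0.0004]
```

View pics/w13.png

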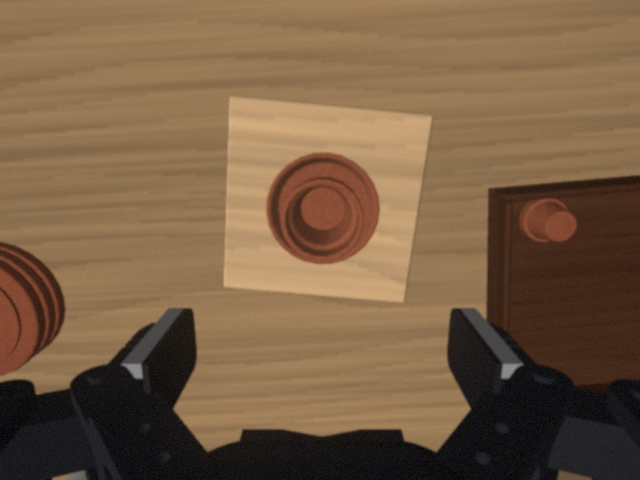

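View pics/s13.png

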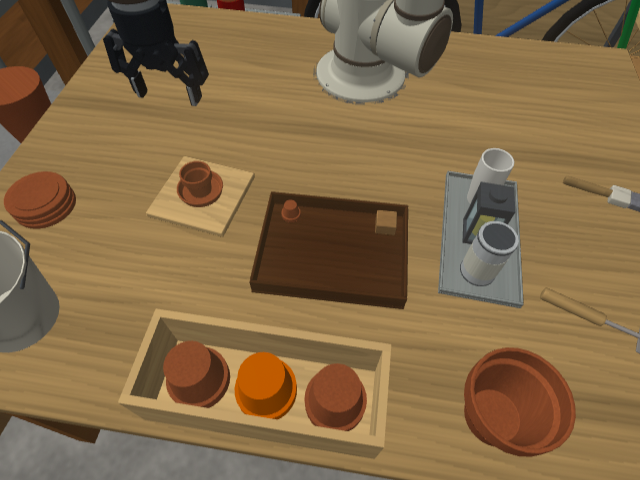

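```bash
python3 - <<'E'
import cv2
a=cv2.imread("pics/w13.png")
cv2.imwrite("pics/w13c.png",cv2.resize(a[140:275,255:395],None,fx=4,fy=4,interpolation=cv2.INTER_CUBIC))
E
```

```text
(no output)
```

View pics/w13c.png

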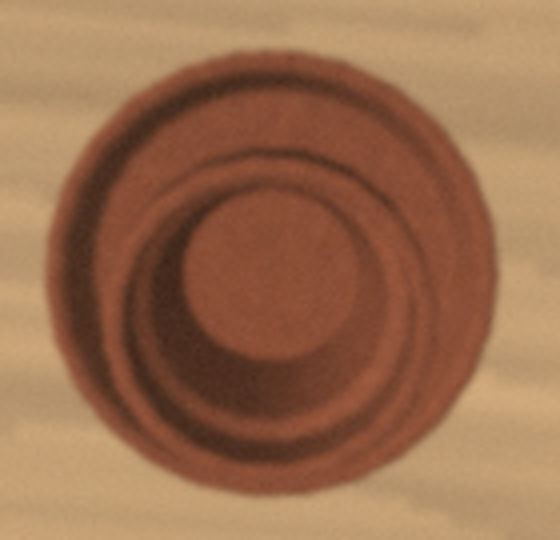

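```bash
python3 - <<'E'
from h import *
addwrist("w",[.4824,-.287,.2375],[179.8,.13,86.98])
t=lambda a,b,c,d:(255+a/4,255+b/4,140+c/4,140+d/4)
print(circ([("w",t(46,498,50,495))],.033,.048),circ([("w",t(102,435,152,482))],.076,.031))
E
```

```text
(array([ 0.48250118, -0.28577937]), array([-1.1,  1.1, -1.1,  1.3])) (array([ 0.48164972, -0.28640434]), array([-0.6,  0.6, -0.1,  0.1]))
```

The pot stands within about 1 mm of the saucer's centre. Next is the tin: shift (+0.578,+0.063) from here.

```bash
python3 -m creep '[[0.01,0.001,0,0,0,0,1],[0.035,0.004,0,0,0,0,1],[0.065,0.007,0,0,0,0,1],[0.095,0.01,0,0,0,0,1],[0.125,0.014,0,0,0,0,1],[0.155,0.017,0,0,0,0,1],[0.185,0.02,0,0,0,0,1],[0.215,0.023,0,0,0,0,1]]';python3 -m creep '[[0.03,0.003,0,0,0,0,1],[0.06,0.006,0,0,0,0,1],[0.09,0.01,0,0,0,0,1],[0.12,0.013,0,0,0,0,1],[0.15,0.016,0,0,0,0,1],[0.18,0.02,0,0,0,0,1],[0.21,0.023,0,0,0,0,1],[0.24,0.026,0,0,0,0,1]]';python3 -m creep '[[0.03,0.004,0,0,0,0,1],[0.06,0.007,0,0,0,0,1],[0.085,0.01,0,0,0,0,1],[0.105,0.012,0,0,0,0,1],[0.118,0.013,0,0,0,0,1],[0.123,0.014,0,0,0,0,1],[0.123,0.014,0,0,0,0,1],[0.123,0.014,0,0,0,0,1]]'; python3 - <<'E'
from h import *
import cv2
go(.5745,.287,.071)
cv2.imwrite("pics/w14.png",optics.camera("wrist")[:,:,::-1])
E
```

```text
time: 31.55
ee_pos: [0.5156, -0.0714, 0.2318]
tcp_rot: [-179.9, -0.0, 87.0]
wrist_force: [0.9, -0.1, -0.1]
opening: 0.0853
time: 32.35
ee_pos: [0.554, 0.1667, 0.2318]
tcp_rot: [-179.9, 0.0, 87.0]
wrist_force: [1.1, -0.0, 0.0]
opening: 0.0855
time: 33.15
ee_pos: [0.5752, 0.2864, 0.2332]
tcp_rot: [-180.0, 0.0, 86.9]
wrist_force: [-0.4, -0.5, -1.1]
opening: 0.0852
t 33.15 at [0.5752 0.2864 0.2332] [-1.7999e+02  2.0000e-02  8.6950e+01] F [-0.4 -0.5 -1.1] op 0.0852
shift [ 0.0006 -0.0007  0.1622] turn [-0.0003  0.0003 -0.0009]
```

View pics/w14.png

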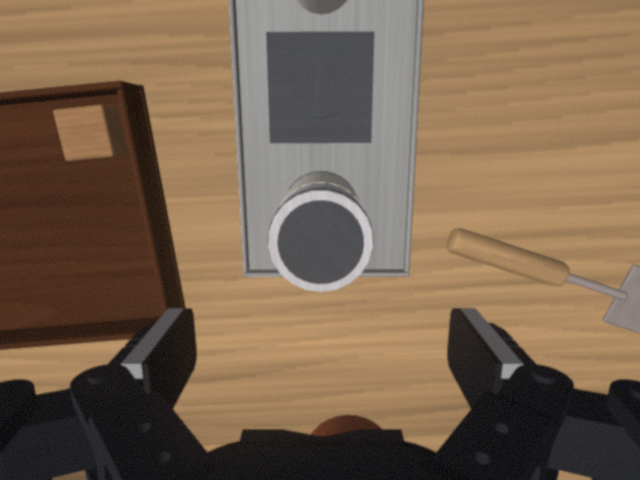

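The tin is centred between the fingers at (320,241). I'll grip it, lift, move and lower.

```bash
python3 -m creep '[[0,0,0.015,0,0,0,1],[0,0,0.04,0,0,0,1],[0,0,0.07,0,0,0,1],[0,0,0.1,0,0,0,1],[0,0,0.125,0,0,0,1],[0,0,0.145,0,0,0,1],[0,0,0.157,0,0,0,1],[0,0,0.162,0,0,0,1]]';python3 -m creep '[[0,0,0,0,0,0,0.8],[0,0,0,0,0,0,0.6],[0,0,0,0,0,0,0.5],[0,0,0,0,0,0,0.5],[0,0,0,0,0,0,0.5],[0,0,0,0,0,0,0.5]]' 40; python3 -m creep '[[0,0,-0.01,0,0,0,0.5],[0,0,-0.03,0,0,0,0.5],[0,0,-0.055,0,0,0,0.5],[0,0,-0.08,0,0,0,0.5],[0,0,-0.105,0,0,0,0.5],[0,0,-0.13,0,0,0,0.5],[0,0,-0.15,0,0,0,0.5],[0,0,-0.161,0,0,0,0.5]]'; python3 -m creep '[[-0.01,0.002,0,0,0,0,0.5],[-0.035,0.008,0,0,0,0,0.5],[-0.065,0.015,0,0,0,0,0.5],[-0.097,0.023,0,0,0,0,0.5],[-0.13,0.031,0,0,0,0,0.5],[-0.16,0.038,0,0,0,0,0.5],[-0.186,0.044,0,0,0,0,0.5],[-0.196,0.046,0,0,0,0,0.5]]';python3 -c "
from h import *
go(.6106,.0884,.072)"
```

```text
time: 34.0
ee_pos: [0.575, 0.2863, 0.0704]
tcp_rot: [-179.9, 0.0, 86.9]
wrist_force: [0.0, 0.1, 0.4]
opening: 0.0855
time: 34.6
ee_pos: [0.5758, 0.2872, 0.0724]
tcp_rot: [179.9, -0.0, 87.0]
wrist_force: [-0.0, -2.7, 7.0]
opening: 0.0651
time: 35.4
ee_pos: [0.5755, 0.2873, 0.2343]
tcp_rot: [179.9, -0.1, 87.0]
wrist_force: [0.6, -0.4, -3.2]
opening: 0.0652
time: 36.2
ee_pos: [0.6107, 0.086, 0.2307]
tcp_rot: [-179.9, 0.1, 86.8]
wrist_force: [0.8, 0.5, -4.0]
opening: 0.0651
t 36.2 at [0.6107 0.086  0.2307] [-1.7988e+02  6.0000e-02  8.6840e+01] F [ 0.8  0.5 -4. ] op 0.0651
shift [2.500e-03 1.000e-04 1.587e-01] turn [-0.0021  0.001  -0.0028]
```

```bash
python3 -m creep '[[0,0,0.015,0,0,0,0.5],[0,0,0.04,0,0,0,0.5],[0,0,0.07,0,0,0,0.5],[0,0,0.1,0,0,0,0.5],[0,0,0.125,0,0,0,0.5],[0,0,0.142,0,0,0,0.5],[0,0,0.152,0,0,0,0.5],[0,0,0.156,0,0,0,0.5]]'; python3 -m creep '[[0,0,0.002,0,0,0,0.5],[0,0,0.004,0,0,0,0.5],[0,0,0.004,0,0,0,0.5]]'; python3 -m creep '[[0,0,0,0,0,0,0.9],[0,0,0,0,0,0,1],[0,0,0,0,0,0,1],[0,0,0,0,0,0,1]]'; python3 -m creep '[[0,0,-0.015,0,0,0,1],[0,0,-0.04,0,0,0,1],[0,0,-0.07,0,0,0,1],[0,0,-0.1,0,0,0,1],[0,0,-0.125,0,0,0,1],[0,0,-0.145,0,0,0,1],[0,0,-0.157,0,0,0,1],[0,0,-0.16,0,0,0,1]]'; python3 - <<'E'
from h import *
import cv2
cv2.imwrite("pics/w15.png",optics.camera("wrist")[:,:,::-1])
go(.487,.291,.232)
E
```

```text
time: 37.0
ee_pos: [0.6101, 0.0889, 0.0747]
tcp_rot: [-179.9, 0.0, 87.0]
wrist_force: [-0.6, -0.1, -2.3]
opening: 0.0649
time: 37.3
ee_pos: [0.6117, 0.0889, 0.0744]
tcp_rot: [179.8, -0.0, 87.0]
wrist_force: [-1.2, -1.0, 4.8]
opening: 0.0649
time: 37.7
ee_pos: [0.611, 0.089, 0.0723]
tcp_rot: [180.0, -0.0, 87.0]
wrist_force: [0.3, 0.4, 0.4]
opening: 0.085
time: 38.5
ee_pos: [0.6114, 0.089, 0.2343]
tcp_rot: [179.9, -0.0, 87.0]
wrist_force: [0.1, 0.4, -0.6]
opening: 0.0857
t 38.55 at [0.6112 0.089  0.2334] [ 1.7992e+02 -2.0000e-02  8.6980e+01] F [-0.8 -0.1 -0.6] op 0.0858
shift [ 0.1952 -0.1347  0.0013] turn [ 0.0014 -0.0003 -0.0004]
```

View pics/w15.png

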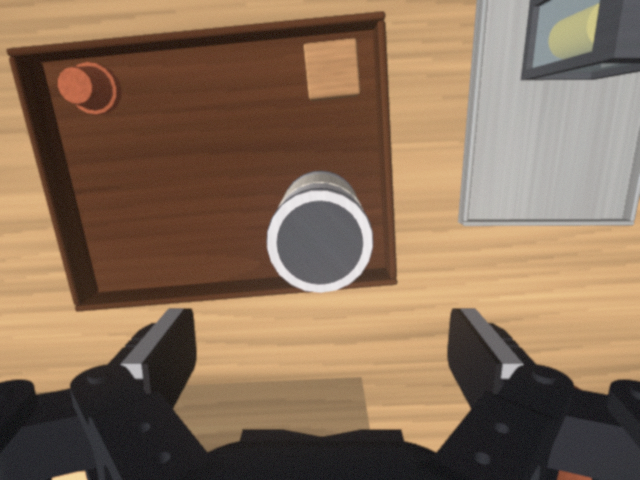

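The tin is back, upright in the left of the crate at (320,240). Next the lantern: shift (0.195,-0.134).

```bash
python3 -m creep '[[0.01,-0.007,0,0,0,0,1],[0.033,-0.023,0,0,0,0,1],[0.06,-0.041,0,0,0,0,1],[0.088,-0.06,0,0,0,0,1],[0.115,-0.079,0,0,0,0,1],[0.143,-0.098,0,0,0,0,1],[0.168,-0.115,0,0,0,0,1],[0.185,-0.127,0,0,0,0,1]]';python3 -m creep '[[0.008,-0.006,0,0,0,0,1],[0.01,-0.007,0,0,0,0,1],[0.01,-0.007,0,0,0,0,1]]';python3 - <<'E'
from h import *
import cv2
go(.487,.291,.071)
cv2.imwrite("pics/w16.png",optics.camera("wrist")[:,:,::-1])
E
```

```text
time: 39.35
ee_pos: [0.4918, 0.2822, 0.231]
tcp_rot: [-179.9, 0.0, 87.1]
wrist_force: [0.0, 0.1, -0.4]
opening: 0.0855
time: 39.65
ee_pos: [0.4873, 0.2906, 0.2318]
tcp_rot: [-180.0, 0.0, 87.0]
wrist_force: [-0.3, 0.0, -0.5]
opening: 0.0854
t 39.65 at [0.4873 0.2906 0.2318] [-1.7997e+02  3.0000e-02  8.6990e+01] F [-0.3  0.  -0.5] op 0.0854
shift [ 0.0005 -0.0003  0.1608] turn [-0.0005  0.0005 -0.0002]
```

View pics/w16.png

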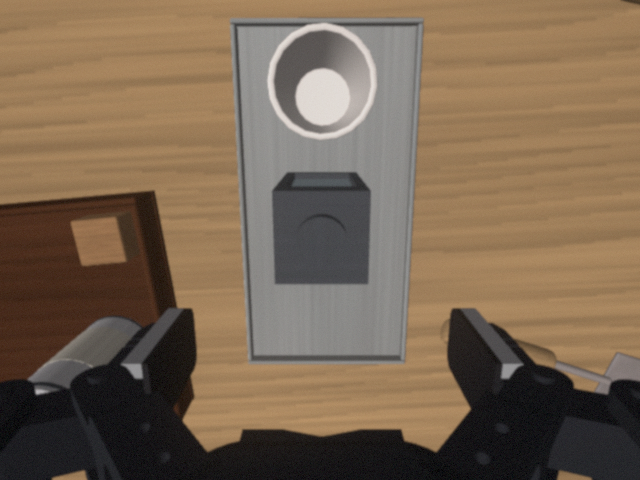

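The lantern is centred at (321,236). I'll grip it and carry it back to C=(-0.156,0.018).

```bash
python3 -m creep '[[0,0,0.015,0,0,0,1],[0,0,0.04,0,0,0,1],[0,0,0.07,0,0,0,1],[0,0,0.1,0,0,0,1],[0,0,0.125,0,0,0,1],[0,0,0.145,0,0,0,1],[0,0,0.157,0,0,0,1],[0,0,0.161,0,0,0,1]]';python3 -m creep '[[0,0,0,0,0,0,0.8],[0,0,0,0,0,0,0.6],[0,0,0,0,0,0,0.45],[0,0,0,0,0,0,0.45],[0,0,0,0,0,0,0.45],[0,0,0,0,0,0,0.45]]' 40; python3 -m creep '[[0,0,-0.01,0,0,0,0.45],[0,0,-0.03,0,0,0,0.45],[0,0,-0.055,0,0,0,0.45],[0,0,-0.08,0,0,0,0.45],[0,0,-0.105,0,0,0,0.45],[0,0,-0.13,0,0,0,0.45],[0,0,-0.15,0,0,0,0.45],[0,0,-0.161,0,0,0,0.45]]'; python3 -m creep '[[-0.01,0.004,0,0,0,0,0.45],[-0.03,0.013,0,0,0,0,0.45],[-0.055,0.024,0,0,0,0,0.45],[-0.08,0.035,0,0,0,0,0.45],[-0.105,0.046,0,0,0,0,0.45],[-0.13,0.057,0,0,0,0,0.45],[-0.155,0.068,0,0,0,0,0.45],[-0.18,0.078,0,0,0,0,0.45]]';python3 -m creep '[[-0.025,0.011,0,0,0,0,0.45],[-0.05,0.022,0,0,0,0,0.45],[-0.08,0.035,0,0,0,0,0.45],[-0.11,0.048,0,0,0,0,0.45],[-0.135,0.059,0,0,0,0,0.45],[-0.153,0.067,0,0,0,0,0.45],[-0.165,0.072,0,0,0,0,0.45],[-0.169,0.074,0,0,0,0,0.45]]';python3 -c "
from h import *
go(.6203,-.066,.072)"
```

```text
time: 40.5
ee_pos: [0.4873, 0.2898, 0.07]
tcp_rot: [-179.9, 0.1, 86.9]
wrist_force: [0.0, 0.1, 0.5]
opening: 0.0852
time: 41.1
ee_pos: [0.4881, 0.2909, 0.0725]
tcp_rot: [179.9, -0.0, 87.0]
wrist_force: [0.6, -2.3, 7.2]
opening: 0.0597
time: 41.9
ee_pos: [0.4875, 0.291, 0.2343]
tcp_rot: [179.9, -0.1, 87.0]
wrist_force: [0.8, 0.5, -3.2]
opening: 0.0592
time: 42.7
ee_pos: [0.5557, 0.105, 0.2307]
tcp_rot: [-179.9, 0.0, 87.0]
wrist_force: [0.5, -0.9, -1.9]
opening: 0.0599
time: 43.5
ee_pos: [0.6208, -0.0668, 0.2315]
tcp_rot: [-179.9, -0.0, 86.9]
wrist_force: [-0.0, 0.5, -2.6]
opening: 0.0594
t 43.5 at [ 0.6208 -0.0668  0.2315] [-179.93   -0.     86.92] F [-0.   0.5 -2.6] op 0.0594
shift [ 0.0008 -0.0004  0.1595] turn [-0.0012 -0.0001 -0.0014]
```

```bash
python3 -m creep '[[0,0,0.015,0,0,0,0.45],[0,0,0.04,0,0,0,0.45],[0,0,0.07,0,0,0,0.45],[0,0,0.1,0,0,0,0.45],[0,0,0.125,0,0,0,0.45],[0,0,0.142,0,0,0,0.45],[0,0,0.152,0,0,0,0.45],[0,0,0.156,0,0,0,0.45]]'; python3 -m creep '[[0,0,0.002,0,0,0,0.45],[0,0,0.004,0,0,0,0.45],[0,0,0.004,0,0,0,0.45]]'; python3 -m creep '[[0,0,0,0,0,0,0.9],[0,0,0,0,0,0,1],[0,0,0,0,0,0,1],[0,0,0,0,0,0,1]]'; python3 -m creep '[[0,0,-0.015,0,0,0,1],[0,0,-0.04,0,0,0,1],[0,0,-0.07,0,0,0,1],[0,0,-0.1,0,0,0,1],[0,0,-0.125,0,0,0,1],[0,0,-0.145,0,0,0,1],[0,0,-0.157,0,0,0,1],[0,0,-0.16,0,0,0,1]]'; python3 - <<'E'
from h import *
import cv2
cv2.imwrite("pics/w17.png",optics.camera("wrist")[:,:,::-1])
go(.397,.2953,.232)
E
```

```text
time: 44.3
ee_pos: [0.6203, -0.0651, 0.0755]
tcp_rot: [-179.9, -0.0, 87.0]
wrist_force: [-0.2, 0.7, -2.6]
opening: 0.0599
time: 44.6
ee_pos: [0.6213, -0.0656, 0.0745]
tcp_rot: [179.9, -0.0, 87.0]
wrist_force: [-3.4, 1.3, 4.1]
opening: 0.0598
time: 45.0
ee_pos: [0.6209, -0.0658, 0.0724]
tcp_rot: [180.0, 0.0, 87.0]
wrist_force: [1.2, 0.3, -1.4]
opening: 0.0855
time: 45.8
ee_pos: [0.6212, -0.0659, 0.2343]
tcp_rot: [179.9, 0.0, 87.0]
wrist_force: [-0.3, -0.2, 0.1]
opening: 0.0853
t 45.85 at [ 0.6211 -0.0659  0.2334] [1.7992e+02 1.0000e-02 8.6970e+01] F [-0.4 -0.3  0. ] op 0.0858
shift [ 0.3488 -0.2428  0.001 ] turn [ 0.0015  0.0001 -0.0005]
```

View pics/w17.png

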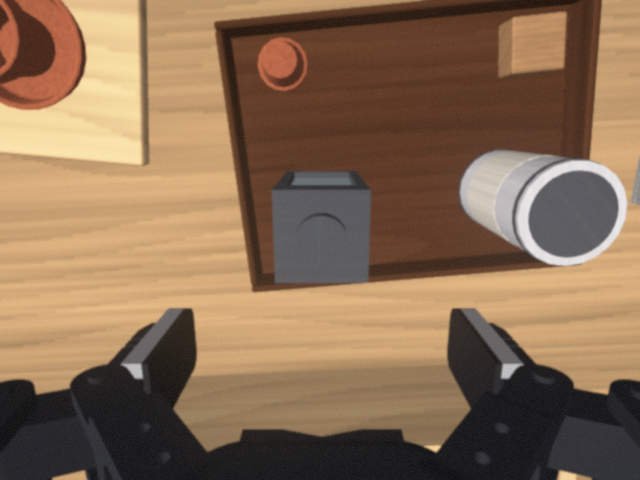

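The lantern is back at (321,236), matching the earlier view, and the tin is standing. Next the vase: shift (0.349,-0.242).

```bash
python3 -m creep '[[0.01,-0.007,0,0,0,0,1],[0.033,-0.023,0,0,0,0,1],[0.058,-0.04,0,0,0,0,1],[0.083,-0.058,0,0,0,0,1],[0.108,-0.075,0,0,0,0,1],[0.133,-0.092,0,0,0,0,1],[0.158,-0.11,0,0,0,0,1],[0.183,-0.127,0,0,0,0,1]]';python3 -m creep '[[0.025,-0.017,0,0,0,0,1],[0.05,-0.035,0,0,0,0,1],[0.08,-0.055,0,0,0,0,1],[0.11,-0.076,0,0,0,0,1],[0.135,-0.094,0,0,0,0,1],[0.153,-0.106,0,0,0,0,1],[0.163,-0.113,0,0,0,0,1],[0.166,-0.115,0,0,0,0,1]]';python3 -m creep '[[0,0,0,0,0,0,1]]'; python3 - <<'E'
from h import *
import cv2
go(.397,.2953,.071)
cv2.imwrite("pics/w18.png",optics.camera("wrist")[:,:,::-1])
E
```

```text
time: 46.65
ee_pos: [0.5017, 0.1249, 0.231]
tcp_rot: [-179.9, 0.0, 87.0]
wrist_force: [0.7, -0.2, -0.8]
opening: 0.0853
time: 47.45
ee_pos: [0.3964, 0.2961, 0.2315]
tcp_rot: [-179.9, 0.0, 87.1]
wrist_force: [-0.2, 0.3, -0.3]
opening: 0.0854
time: 47.55
ee_pos: [0.3973, 0.2953, 0.2318]
tcp_rot: [-180.0, 0.0, 87.0]
wrist_force: [-0.6, 0.1, 0.0]
opening: 0.0856
t 47.55 at [0.3973 0.2953 0.2318] [-1.7997e+02  4.0000e-02  8.7000e+01] F [-0.6  0.1  0. ] op 0.0856
shift [ 0.     -0.0002  0.1608] turn [-0.0005  0.0006  0.0001]
```

View pics/w18.png

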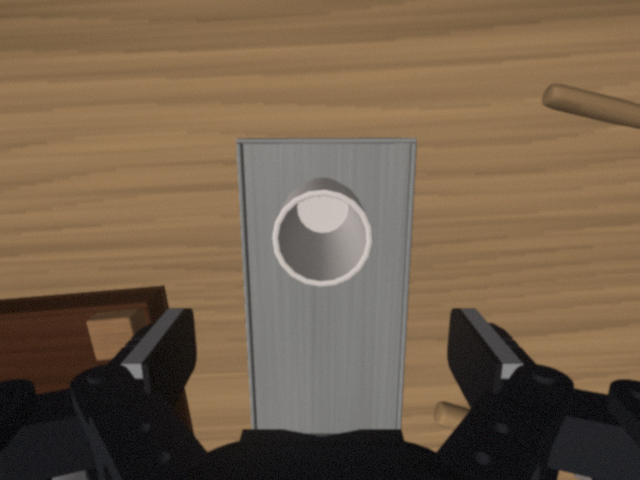

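The vase is centred at (322,238). I'll grip it, lift, and shift (-0.282,+0.154).

```bash
python3 -m creep '[[0,0,0.015,0,0,0,1],[0,0,0.04,0,0,0,1],[0,0,0.07,0,0,0,1],[0,0,0.1,0,0,0,1],[0,0,0.125,0,0,0,1],[0,0,0.145,0,0,0,1],[0,0,0.157,0,0,0,1],[0,0,0.161,0,0,0,1]]';python3 -m creep '[[0,0,0,0,0,0,0.8],[0,0,0,0,0,0,0.6],[0,0,0,0,0,0,0.45],[0,0,0,0,0,0,0.45],[0,0,0,0,0,0,0.45],[0,0,0,0,0,0,0.45]]' 40; python3 -m creep '[[0,0,-0.01,0,0,0,0.45],[0,0,-0.03,0,0,0,0.45],[0,0,-0.055,0,0,0,0.45],[0,0,-0.08,0,0,0,0.45],[0,0,-0.105,0,0,0,0.45],[0,0,-0.13,0,0,0,0.45],[0,0,-0.15,0,0,0,0.45],[0,0,-0.161,0,0,0,0.45]]'; python3 -m creep '[[-0.01,0.005,0,0,0,0,0.45],[-0.03,0.016,0,0,0,0,0.45],[-0.055,0.03,0,0,0,0,0.45],[-0.08,0.044,0,0,0,0,0.45],[-0.105,0.057,0,0,0,0,0.45],[-0.13,0.071,0,0,0,0,0.45],[-0.155,0.085,0,0,0,0,0.45],[-0.18,0.098,0,0,0,0,0.45]]';python3 -m creep '[[-0.025,0.014,0,0,0,0,0.45],[-0.05,0.027,0,0,0,0,0.45],[-0.072,0.04,0,0,0,0,0.45],[-0.09,0.049,0,0,0,0,0.45],[-0.1,0.055,0,0,0,0,0.45],[-0.102,0.056,0,0,0,0,0.45],[-0.102,0.056,0,0,0,0,0.45]]';python3 -c "
from h import *
go(.5358,.0057,.072)"
```

```text
time: 48.4
ee_pos: [0.3975, 0.2945, 0.0702]
tcp_rot: [-179.9, 0.1, 86.9]
wrist_force: [0.0, -0.2, 0.7]
opening: 0.0855
time: 49.0
ee_pos: [0.3982, 0.2958, 0.0725]
tcp_rot: [179.9, -0.1, 87.0]
wrist_force: [1.4, -1.0, 5.8]
opening: 0.0603
time: 49.8
ee_pos: [0.3977, 0.2957, 0.2343]
tcp_rot: [179.9, -0.1, 87.0]
wrist_force: [-0.0, 0.4, -2.5]
opening: 0.0605
time: 50.6
ee_pos: [0.4859, 0.1087, 0.231]
tcp_rot: [-179.9, 0.0, 87.0]
wrist_force: [0.8, -0.0, -2.8]
opening: 0.0602
time: 51.3
ee_pos: [0.5361, 0.0057, 0.2317]
tcp_rot: [-179.9, -0.0, 87.0]
wrist_force: [0.8, 0.4, -3.2]
opening: 0.0602
t 51.3 at [0.5361 0.0057 0.2317] [-1.7994e+02 -1.0000e-02  8.6950e+01] F [ 0.8  0.4 -3.2] op 0.0602
shift [-1.000e-04 -2.000e-04  1.597e-01] turn [-0.0011 -0.0001 -0.0009]
```

```bash
python3 -m creep '[[0,0,0.015,0,0,0,0.45],[0,0,0.04,0,0,0,0.45],[0,0,0.07,0,0,0,0.45],[0,0,0.1,0,0,0,0.45],[0,0,0.125,0,0,0,0.45],[0,0,0.142,0,0,0,0.45],[0,0,0.152,0,0,0,0.45],[0,0,0.156,0,0,0,0.45]]'; python3 -m creep '[[0,0,0.002,0,0,0,0.45],[0,0,0.004,0,0,0,0.45],[0,0,0.004,0,0,0,0.45]]'; python3 -m creep '[[0,0,0,0,0,0,0.9],[0,0,0,0,0,0,1],[0,0,0,0,0,0,1],[0,0,0,0,0,0,1]]'; python3 -m creep '[[0,0,-0.015,0,0,0,1],[0,0,-0.04,0,0,0,1],[0,0,-0.07,0,0,0,1],[0,0,-0.1,0,0,0,1],[0,0,-0.125,0,0,0,1],[0,0,-0.145,0,0,0,1],[0,0,-0.157,0,0,0,1],[0,0,-0.16,0,0,0,1]]'; python3 - <<'E'
from h import *
import cv2
cv2.imwrite("pics/w19.png",optics.camera("wrist")[:,:,::-1])
E
python3 -m creep '[[0.01,-0.008,0,0,0,0,1],[0.035,-0.026,0,0,0,0,1],[0.065,-0.047,0,0,0,0,1],[0.095,-0.067,0,0,0,0,1],[0.125,-0.085,0,0,0,0,1],[0.155,-0.1,0,0,0,0,1],[0.185,-0.115,0,0,0,0,1],[0.215,-0.13,0,0,0,0,1]]'; python3 -m creep '[[0.03,-0.015,0,0,0,0,1],[0.06,-0.03,0,0,0,0,1],[0.09,-0.045,0,0,0,0,1],[0.12,-0.06,0,0,0,0,1],[0.145,-0.075,0,0,0,0,1],[0.165,-0.085,0,0,0,0,1],[0.17,-0.09,0,0,0,0,1],[0.17,-0.09,0,0,0,0,1]]'; python3 - <<'E'
from h import *
import cv2
cv2.imwrite("pics/t20.png",optics.camera("top")[:,:,::-1])
cv2.imwrite("pics/s20.png",optics.camera("scene")[:,:,::-1])
E
```

```text
time: 52.1
ee_pos: [0.5358, 0.0064, 0.0755]
tcp_rot: [-179.9, -0.0, 87.0]
wrist_force: [0.0, 0.2, -2.5]
opening: 0.0602
time: 52.4
ee_pos: [0.5373, 0.0061, 0.0746]
tcp_rot: [179.8, -0.0, 87.0]
wrist_force: [-2.2, 1.0, 5.8]
opening: 0.0605
time: 52.8
ee_pos: [0.5366, 0.0057, 0.0724]
tcp_rot: [180.0, -0.0, 87.0]
wrist_force: [0.1, -0.7, -0.4]
opening: 0.0852
time: 53.6
ee_pos: [0.5369, 0.0058, 0.2342]
tcp_rot: [179.9, -0.0, 87.0]
wrist_force: [-0.8, -0.2, 0.0]
opening: 0.0857
time: 54.45
ee_pos: [0.4161, 0.2286, 0.2312]
tcp_rot: [-179.9, 0.0, 87.0]
wrist_force: [0.5, 0.2, -0.2]
opening: 0.0858
time: 55.25
ee_pos: [0.3358, 0.402, 0.2313]
tcp_rot: [-179.9, 0.1, 87.1]
wrist_force: [0.3, 0.2, -0.1]
opening: 0.0853
```

View pics/t20.png

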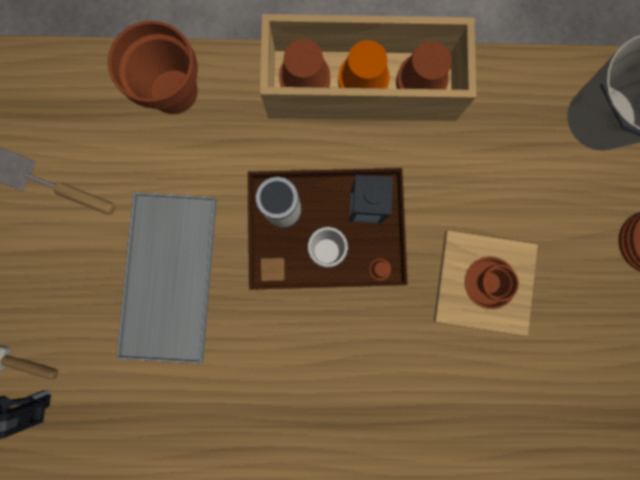

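View pics/s20.png

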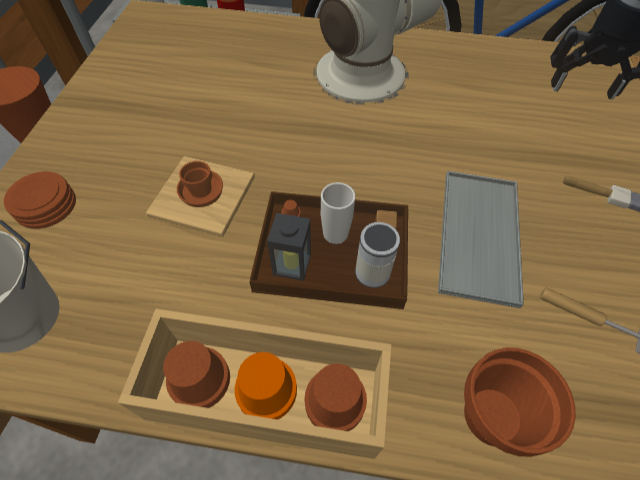

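Tin (278,200), lantern (372,198) and vase (328,247) are at their original pixel positions, and the pot is in the saucer at about (492,283). I'll do a numeric shift check against the first pictures, then hand in.

```bash
python3 - <<'E'
import cv2,numpy as np
a=cv2.imread("pics/top0.png",0);b=cv2.imread("pics/top0.png",0)*0+cv2.imread("pics/t20.png",0)
for n,(x0,y0,x1,y1) in dict(tin=(255,176,300,230),lan=(348,174,392,224),vase=(306,226,350,268),seed=(258,256,288,283),mini=(367,256,394,282)).items():
    r=cv2.matchTemplate(b[y0-10:y1+10,x0-10:x1+10],a[y0:y1,x0:x1],cv2.TM_CCOEFF_NORMED);_,m,_,l=cv2.minMaxLoc(r);print(n,l[0]-10,l[1]-10,round(m,3))
from workcell import bot
bot.job_done()
print(bot.get_obs()["time"])
E
```

```text
tin 1 0 0.986
lan 0 0 0.983
vase 0 0 0.995
seed 0 0 0.998
mini 0 0 0.992
the job is handed in; nothing more can be done
the job is handed in; nothing more can be done
```

I moved the tin, lantern and vase upright into the tray, then stood the pot in the saucer while they waited there. After that I put each of the three back on its original spot. The job was handed in at about 55 s of the 131 s allowed.

- **Final positions:** Comparing the overhead picture with the first one, the lantern, vase, small box and tiny pot show no shift. The tin shows a shift of 1 pixel, about 1.5 mm, and everything stands upright.
- **Pot:** It measured about 1 mm from the saucer's centre after release. I did not measure it again at the end, but it still stands upright in the saucer in the last pictures.
- **Gripper:** It is open and well clear of everything.
- **Disagreement:** Before placing the pot, a rougher reading from the scene camera put the saucer about 3 mm off the wrist-camera value. I used the wrist and overhead readings instead. Otherwise the cameras agreed to within 2–4 mm, inside the tolerances.

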